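# Refit the hinge rod of a slide-staining chamber

## Task

The clear lid of the slide-staining chamber has been laid back on after cleaning, a little too far forward, and its hinge rod is still on the blue pipette rest. Take the rod by its red grip and thread it nose first through all five hinge knuckles: once in the lid's first knuckle, use it to draw the lid back into line and feel gently for each next knuckle, because the hinge is spoilt if the rod is forced or jammed, and push it home until its collar is against the first knuckle. Let go of it, leave the lid lying flat on the chamber, and do not disturb the torch, the vial or the slide box.

Things in the scene. Friction and masses are not known exactly. Their poses are not given: they have to be found in the camera images.
- chamber: Slide-staining chamber: white plastic tray 180 (x) x 160 (y) x 60 mm high, fixed to the bench. Origin under its centre on the bench, +x towards its hinge side, z up. A ledge along the hinge side (to x = +166 mm, top 44 mm high) carries an aluminium bracket with two fixed knuckles (bored blocks).
- hinge_mid (a point): Point at chamber x +104, y 0, z 66 mm, level with the hinge axis, just inside the reach of the bracket's slots. Two aluminium blocks of one rigid bracket, the fixed knuckles, span y +49..+17 and -17..-49 mm, 17 mm either side of their bores. The bores, in line with each other, lie 3 to 17 mm farther out (+x) than this point, skewed up to 0.02 rad in yaw, height exact. Neither is measured; feel for them.
- lid: Clear acrylic lid 177 x 173 mm, 0.2 to 0.35 kg, loose on the tray's rim, its side lips outside the side walls with 1.5 mm play, so it slides along chamber x. Origin at the middle of its own hinge axis, y along it, +y the end where the rod enters, z up. Its three black knuckles span y +80..+52, +14..-14, -52..-80 mm. It lies 0.5 to 16.5 mm short of the bracket's line, towards -x, and follows a rod moved sideways in its knuckle.
- lid_mouth (a point): Centre of the mouth of the first knuckle (black, on the lid, at lid y +80 mm), where the rod goes in, travelling towards lid -y. Lid knuckles are 18 mm in outer diameter; every bore is 9.4 mm; order from here: lid, fixed, lid, fixed, lid, with 3 mm gaps. More than 25 N of rod force, jamming included, on them spoils them.
- rod: Hinge rod, 95 g: 8 mm steel shaft with blunt nose, 18 mm steel collar, red grip 13 wide (x) x 46 long (y) x 18 mm high (z). Origin in the grip on the axis, which is y: grip spans y -21..+25 mm, collar's seating face y -25, nose tip y -197 mm. At the start it lies level in the rest's middle notch, axis 50 mm above the bench, grip overhanging the rest's +y end.
- rod_nose (a point): Tip of the rod's blunt nose: a flat of 6.8 mm with a 0.6 mm chamfer. With the rod home it stands 12 mm out of the last knuckle.
- rod_collar (a point): Centre of the collar's seating face, on the rod's axis; with the rod home this face lies against the mouth of the first knuckle.
- rest: Blue notched pipette rest, fixed: 90 (x) x 130 (y) mm base, two notched rails 8 mm thick at y +55 and -55 mm, 54 mm high; origin under its centre. The rod lies along its y.
- torch: Black torch standing on its lamp end, 38 mm diameter, 145 mm high; origin at the centre of its foot. Leave alone.
- vial: Amber glass vial with white cap, 32 mm diameter, 62 mm high; origin at the centre of its foot. Leave alone.
- slide_box: Flat grey box of slides with a white lid, 92 x 82 x 32 mm; origin under its centre. Leave alone.
There are look-alikes about, which are no part of the job. There is more than one size of the rod; the one meant has the size given above.

How it is judged (in metres and radians):
On the way, in this order (a step that is already met when the one before it is completed fails the run):
1. the nose is in the first knuckle, on the lid (y of rod_nose in the frame of lid between 0.02 and 0.07 m and x of rod_nose in the frame of lid between -0.0035 and 0.0035 m and z of rod_nose in the frame of lid between -0.0035 and 0.0035 m), for 0.05 s.
2. the nose has come through the first fixed knuckle (y of rod_nose in the frame of lid between -0.06 and 0.012 m and x of rod_nose in the frame of lid between -0.006 and 0.006 m and z of rod_nose in the frame of lid between -0.0035 and 0.0035 m), for 0.05 s.
3. the nose has come out of the last knuckle (y of rod_nose in the frame of lid below -0.082 m and x of rod_nose in the frame of lid between -0.003 and 0.003 m and z of rod_nose in the frame of lid between -0.003 and 0.003 m), for 0.05 s.
At the end, for the whole second after the job is handed in: The rod lies through all five knuckles (so 103 to 125 mm out from the chamber's middle), its axis within 3 mm of the lid's hinge axis at both ends, nose beyond the last knuckle, collar within 2.5 mm of the first; the lid lies flat on the tray (0.02 rad, 3 mm); rod and lid are at rest, let go (all of step 3 and y of rod_collar in the frame of lid between 0.077 and 0.0825 m and x of rod_collar in the frame of lid between -0.003 and 0.003 m and z of rod_collar in the frame of lid between -0.003 and 0.003 m and x of rod_collar in the frame of chamber between 0.103 and 0.125 m and x of rod_nose in the frame of chamber between 0.103 and 0.125 m and angle between lid's own z axis and vertical below 0.02 rad and z of lid in the frame of chamber between 0.063 and 0.069 m and linear speed of each of rod, lid below 0.01 m/s); the robot touches nothing.
It fails at once if the rod presses on the chamber or its bracket with more than 25 N (contact force between rod and chamber above 25 N).
It fails at once if the rod presses on the lid with more than 25 N (contact force between rod and lid above 25 N).
It fails at once if the torch is shifted by more than 20 mm or tipped (distance of torch from where it was at the start of the episode above 0.02 m or angle between torch's own z axis and vertical above 0.3 rad).
It fails at once if the vial is shifted by more than 20 mm or tipped (distance of vial from where it was at the start of the episode above 0.02 m or angle between vial's own z axis and vertical above 0.3 rad).
It fails at once if the slide box is shifted by more than 20 mm or tipped (distance of slide_box from where it was at the start of the episode above 0.02 m or angle between slide_box's own z axis and vertical above 0.3 rad).
It also fails if it takes over 72 s, if anything falls off the work surface, if the arm or the gripper's body presses on something with over 40 N, if the wrist force passes 120 N, or if a joint passes its speed limit or range.

## Robot

A 6-joint arm with a two-finger parallel gripper is mounted at the origin on the work surface. World frame = base frame: x ahead of the robot, y to its left, z up, the work surface at z = 0. Lengths are in m, angles in degrees, forces in N, time in s.
With the tool pointing down it reaches from about 0.375 to 0.975 m from the base axis. Payload 3.8 kg.
Tool frame: the origin (TCP) lies between the finger pads; the fingertips stand 14 mm ahead of it and the grasp point (between the pads) lies 5 mm behind it; x points along the fingers, z is the direction in which the jaws open and shut, and the axes are right-handed (so a half turn about x gives the same grasp; the last joint's range is limited). The gripper opens to 85 mm and grips with 20 to 120 N. Pads are 22 mm wide; open, the fingers measure 114 mm over their backs; the gripper's body (76 mm by 85 mm) begins 54 mm behind the grasp point. The pads swing forward as they close: fully open they stand 13 mm farther back than shut.
Start: joints at [-71.671, 15.12, 91.902, -0, 72.978, -2.114], TCP at [0.236, -0.632, 0.245] pointing down, gripper open.
Joint ranges: [-150.88, 150.88], [-54.13, 125.18], [17.81, 147.31], [-75.09, 255.09], [0, 152.58], [-146.25, 146.25]. Speed limits (degrees/s): [147.25, 147.25, 180, 180, 180, 180].

## Interface

Orientations are given as [roll, pitch, yaw] about the fixed x, y, z axes, in that order (R = Rz(yaw) Ry(pitch) Rx(roll)).
In Python, from bench import robot gives the robot as it stands. The module is installed in compiled form; this text tells all that it offers.
- The arm moves only by the tool apply_moves, never from a script. Its argument "moves" is a list of rows, each a list of 7 numbers: the shift along the tool's x, y, z in cm, then the turn, a rotation vector about the tool's x, y, z in rad, then the closure in counts, from 0 (fully open) to 255 (shut). A call has 1 to 5 rows; each row shifts and turns the pose as measured when the row begins, along the tool's axes as they then stand; what a row does not reach is not made up. A row lasts 1/10 s, in which the tool goes at most 50 mm and 8.59 degrees, less where a joint would pass 70% of its speed; a pose out of reach is approached as far as the arm can. A call is refused whole if a number of a shift passes 5 or a number of a turn 0.15, either way. A call with a gripper value outside its range is refused whole. The fingers move at their own pace and stop on an object; "force" is the grip in N (left out, the last holds). Time passes only in rows, so rows that do not move let the fingers close. It gives the time, the measured TCP pose, the force and the opening at its end, in the units of the state.
- robot.observe(): the state, without advancing time (a new reading comes with each control period).
- robot.snapshot(name): name is "scene" or "top" or "wrist"; returns the picture (480x640x3 uint8, red, green, blue); there is no depth.
- robot.camera_info(name): a dict with "K" (3x3 intrinsics, pixels), "pose" (4x4, takes a point from camera to world coordinates). Camera axes: x right, y down, z forward; pixel columns grow to the right and rows downward; lengths in m; the calibration is good to about 2 mm. A picture is of the moment at which its call begins: read the wrist's pose just before it. camera_info takes no time and is no camera call; for the wrist camera it gives the pose at the moment of the call.
- robot.finish_job(): hands the job in, once; it reports no verdict.
The state is a dict: "time_s": time; "joint_positions": joint angles; "qvel": joint speeds; "tau": joint torques, N m; "tcp_pos": TCP position; "tool_rot": TCP orientation; "wrist_force": force on the tool from outside, world axes, zero at the start; "moment": the same for the moment, N m; "opening": opening from 0.0 (shut) to 1.0 (fully open).
Only numpy, scipy, OpenCV 4.12 (cv2) and the standard library are available. Lean on these libraries where they do the work, as an engineer would, in place of code of your own. Each camera call takes 0.05 s, during which the arm holds its last target.

## Working session

There is one attempt and no reset: what is moved stays moved. The work goes in short steps, Python scripts to look and compute and a tool call to move; the robot and the scene stay as the last step left them, time stands still between calls to the robot, and variables do not carry over. Pictures are saved under pics/ and viewed, and the job is handed in when it is done.

Besides the shell and the picture viewer there is one more tool, called as name([rows], argument=value, ...), one row to a line, values as JSON. apply_moves: Moves the arm, as the interface text tells. Its arguments: {"type":"object","properties":{"moves":{"type":"array"},"force":{"type":"number"}},"required":["moves"]}

```bash
mkdir -p pics
cat > h.py <<'E'
import numpy as np, cv2
from bench import robot
from scipy.spatial.transform import Rotation as R
def snap(n,f):
    inf=robot.camera_info(n); im=robot.snapshot(n); cv2.imwrite('pics/'+f,im[:,:,::-1]); np.savez('pics/'+f+'.npz',im=im,K=inf['K'],pose=inf['pose']); return im,inf
def load(f):
    d=np.load('pics/'+f+'.npz'); return d['im'],dict(K=d['K'],pose=d['pose'])
def ray(inf,uv):
    K=np.array(inf['K']);T=np.array(inf['pose']); d=T[:3,:3]@np.linalg.solve(K,[uv[0],uv[1],1]); return T[:3,3],d/np.linalg.norm(d)
def onz(inf,uv,z):
    o,d=ray(inf,uv); return o+d*(z-o[2])/d[2]
def proj(inf,p):
    T=np.array(inf['pose']);q=T[:3,:3].T@(np.array(p)-T[:3,3]);q=np.array(inf['K'])@q;return q[:2]/q[2]
E
python3 - <<'E'
from h import *
for n in('scene','top','wrist'):
    im,i=snap(n,n+'0.png');print(n,np.round(i['K'],1).tolist(),np.round(i['pose'],3).tolist())
print(robot.observe())
E
```

```text
scene [[518.5, 0.0, 319.0], [0.0, 518.5, 242.7], [0.0, 0.0, 1.0]] [[-0.536, 0.522, -0.664, 1.267], [0.844, 0.332, -0.42, 0.546], [0.001, -0.786, -0.618, 0.853], [0.0, 0.0, 0.0, 1.0]]
top [[514.7, 0.0, 317.7], [0.0, 514.7, 232.9], [0.0, 0.0, 1.0]] [[-0.023, -0.996, 0.087, 0.324], [-1.0, 0.022, -0.005, 0.019], [0.003, -0.087, -0.996, 1.425], [0.0, 0.0, 0.0, 1.0]]
wrist [[351.2, 0.0, 322.2], [0.0, 351.2, 238.0], [0.0, 0.0, 1.0]] [[0.349, -0.895, -0.279, 0.307], [-0.937, -0.334, -0.102, -0.606], [-0.001, 0.297, -0.955, 0.372], [0.0, 0.0, 0.0, 1.0]]
{'time_s': 0.15, 'joint_positions': array([-7.16713700e+01,  1.51598048e+01,  9.19655710e+01, -1.56098061e-03,
        7.29783073e+01, -2.11236554e+00]), 'qvel': array([ 0.10262867, -0.08275366, -0.232497  , -0.02546741,  0.02397078,
        0.0504732 ]), 'tau': array([ 5.83277979e-04, -5.15905416e+01, -3.67959702e+01, -2.29307730e-06,
        8.09521851e-03,  3.39244298e-05]), 'tcp_pos': array([ 0.2355711 , -0.63195506,  0.24421982]), 'tool_rot': array([178.71193734,  89.89630611, 109.1533912 ]), 'wrist_force': array([-0.07942167,  0.11245875, -0.92524062]), 'moment': array([0.06116636, 0.00218009, 0.01074276]), 'opening': 0.9996892054720273}
```

View pics/scene0.png

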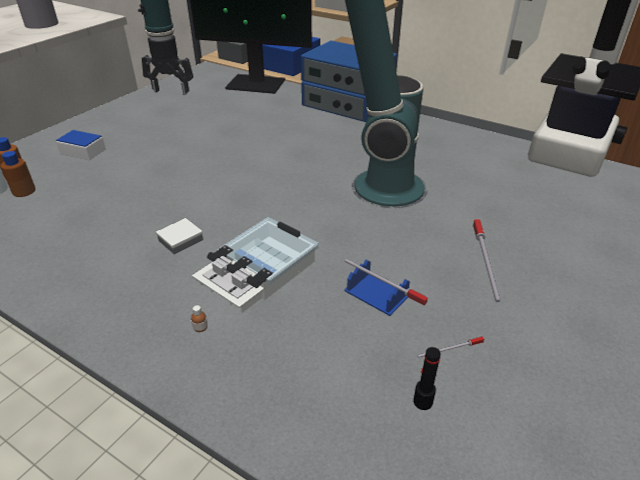

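View pics/top0.png

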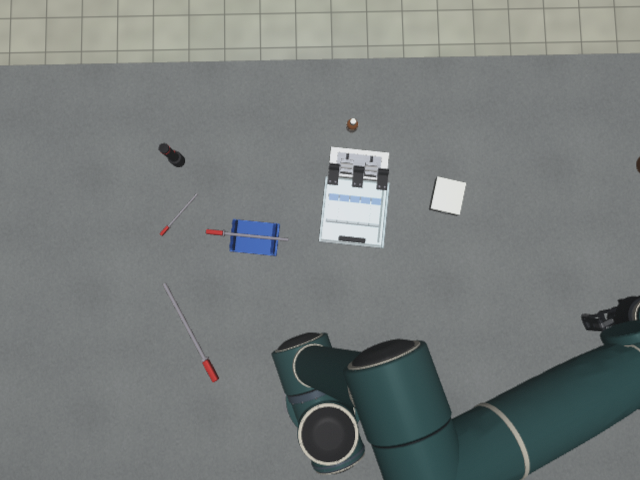

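View pics/wrist0.png

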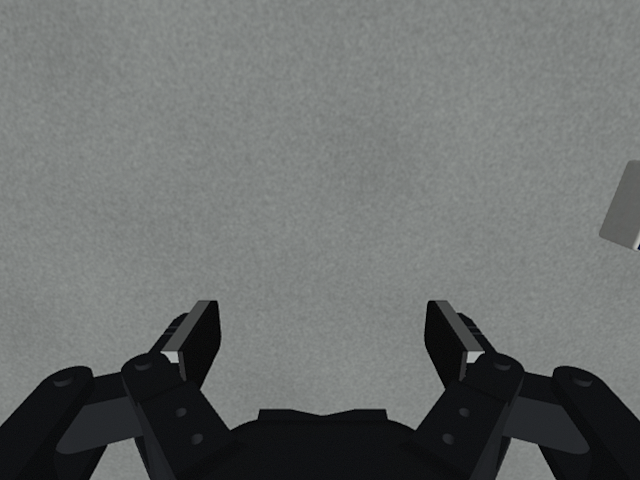

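Run:
```python
from h import *
im,i=load('top0.png')
for n,(u,v) in dict(tail=(207,232),nose=(287,239),rs=(235,238),bl=(320,242),br=(384,247),tl=(331,148),tr=(389,152),torch=(166,150),vial=(352,124)).items():
    print(n,np.round(onz(i,(u,v),0.05 if n in('tail','nose') else 0.06),3))
a=cv2.resize(im[130:260,140:300],None,fx=4,fy=4,interpolation=cv2.INTER_CUBIC)
b=cv2.resize(im[110:260,300:480],None,fx=4,fy=4,interpolation=cv2.INTER_CUBIC)
cv2.imwrite('pics/c1.png',a[:,:,::-1]);cv2.imwrite('pics/c2.png',b[:,:,::-1])
```

```text
tail [0.453 0.309 0.05 ]
nose [0.429 0.095 0.05 ]
rs [0.434 0.233 0.06 ]
bl [0.418 0.007 0.06 ]
br [ 0.401 -0.163  0.06 ]
tl [ 0.672 -0.028  0.06 ]
tr [ 0.658 -0.185  0.06 ]
torch [0.677 0.417 0.06 ]
vial [ 0.737 -0.087  0.06 ]
```

View pics/c1.png

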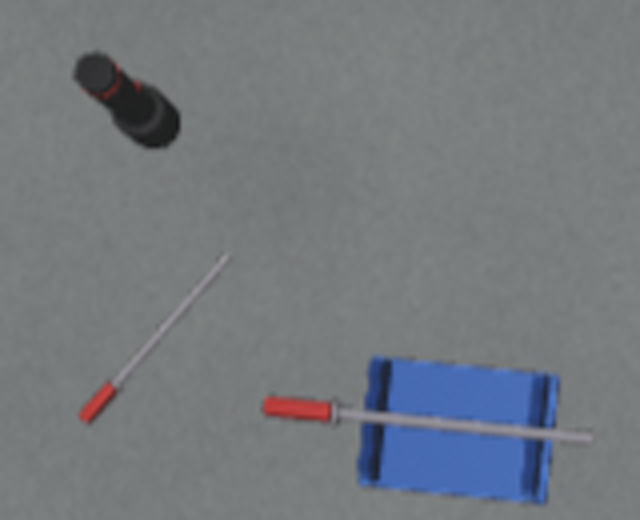

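View pics/c2.png

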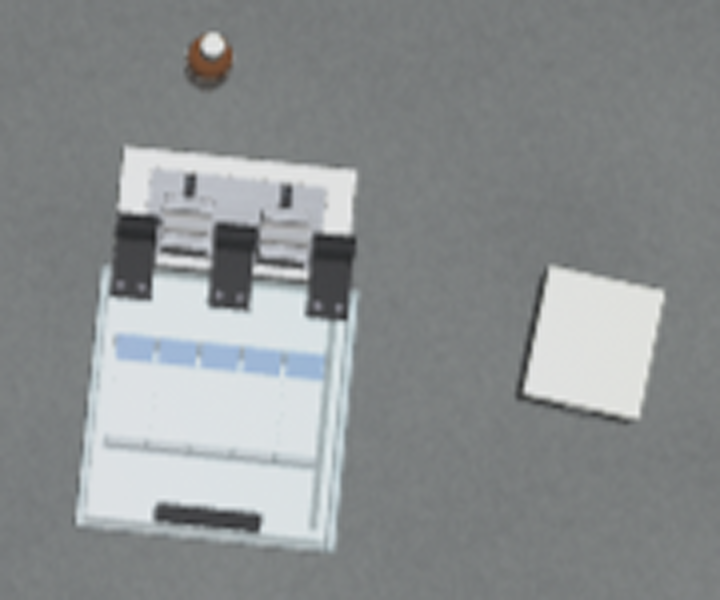

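The candidates are three red-gripped rods in the top view: (162,233)-(197,195) at about 139 mm on the bench, (165,285)-(217,380) at about 290 mm on the bench, and (207,232)-(287,239) at about 215–220 mm in the blue rest. The last one fits the 222 mm length and its location, and the crop confirms it. I'll fly over the hinge for a close look on the way.

```bash
cat >> h.py <<'E'
def state():
    s=robot.observe(); return np.array(s['tcp_pos']),R.from_euler('xyz',s['tool_rot'],degrees=True),s
def downrot(yaw_rodx, sgn):
    # tool x down, tool y along sgn*rod -y ; yaw of rod frame
    Rz=R.from_euler('z',yaw_rodx,degrees=True).as_matrix()
    x=np.array([0,0,-1.]); y=sgn*(-Rz[:,1]); z=np.cross(x,y); return R.from_matrix(np.c_[x,y,z])
def plan(pt,Rt,smax=4.5,rmax=0.14,grip=0,n=None):
    p,r,_=state(); dv=(r.inv()*Rt).as_rotvec(); d=np.array(pt)-p
    n=n or int(max(np.ceil(np.linalg.norm(d)*100/smax),np.ceil(np.linalg.norm(dv)/rmax),1))
    out=[]
    for k in range(n):
        rk=r*R.from_rotvec(dv*k/n); out.append([round(float(a),2) for a in rk.inv().apply(d/n)*100]+[round(float(a),4) for a in dv/n]+[grip])
    print('dist',d.round(4),'rot',dv.round(3),'rows',n)
    for o in out: print(o)
E
python3 - <<'E'
from h import *
p,r,s=state();print(r.as_matrix().round(3))
for g in(1,-1):
  plan([0.50,-0.09,0.25],downrot(-6.5,g))
E
```

```text
[[-0.001  0.937  0.349]
 [ 0.002  0.349 -0.937]
 [-1.     0.    -0.002]]
dist [0.2644 0.542  0.0058] rot [ 2.041e+00 -1.000e-03  2.000e-03] rows 15
[-0.03, 2.91, -2.77, 0.1361, -0.0001, 0.0001, 0]
[-0.03, 2.51, -3.14, 0.1361, -0.0001, 0.0001, 0]
[-0.03, 2.06, -3.45, 0.1361, -0.0001, 0.0001, 0]
[-0.03, 1.57, -3.7, 0.1361, -0.0001, 0.0001, 0]
[-0.03, 1.06, -3.88, 0.1361, -0.0001, 0.0001, 0]
[-0.03, 0.52, -3.99, 0.1361, -0.0001, 0.0001, 0]
[-0.03, -0.02, -4.02, 0.1361, -0.0001, 0.0001, 0]
[-0.03, -0.57, -3.98, 0.1361, -0.0001, 0.0001, 0]
[-0.03, -1.1, -3.87, 0.1361, -0.0001, 0.0001, 0]
[-0.04, -1.62, -3.68, 0.1361, -0.0001, 0.0001, 0]
[-0.04, -2.1, -3.43, 0.1361, -0.0001, 0.0001, 0]
[-0.04, -2.55, -3.11, 0.1361, -0.0001, 0.0001, 0]
[-0.04, -2.95, -2.74, 0.1361, -0.0001, 0.0001, 0]
[-0.04, -3.29, -2.31, 0.1361, -0.0001, 0.0001, 0]
[-0.04, -3.57, -1.84, 0.1361, -0.0001, 0.0001, 0]
dist [0.2644 0.542  0.0058] rot [-1.101e+00 -2.000e-03 -1.000e-03] rows 14
[-0.04, 3.12, -2.97, -0.0786, -0.0001, -0.0001, 0]
[-0.04, 3.35, -2.71, -0.0786, -0.0001, -0.0001, 0]
[-0.04, 3.55, -2.44, -0.0786, -0.0001, -0.0001, 0]
[-0.04, 3.73, -2.16, -0.0786, -0.0001, -0.0001, 0]
[-0.04, 3.89, -1.86, -0.0786, -0.0001, -0.0001, 0]
[-0.04, 4.02, -1.55, -0.0786, -0.0001, -0.0001, 0]
[-0.04, 4.13, -1.23, -0.0786, -0.0001, -0.0001, 0]
[-0.04, 4.21, -0.9, -0.0786, -0.0001, -0.0001, 0]
[-0.04, 4.27, -0.56, -0.0786, -0.0001, -0.0001, 0]
[-0.04, 4.3, -0.23, -0.0786, -0.0001, -0.0001, 0]
[-0.04, 4.31, 0.11, -0.0786, -0.0001, -0.0001, 0]
[-0.04, 4.28, 0.45, -0.0786, -0.0001, -0.0001, 0]
[-0.04, 4.24, 0.78, -0.0786, -0.0001, -0.0001, 0]
[-0.04, 4.16, 1.12, -0.0786, -0.0001, -0.0001, 0]
```

Run:
```python
from h import *
plan([0.61,-0.08,0.25],downrot(-6.5,-1))
```

```text
dist [0.3744 0.552  0.0058] rot [-1.101e+00 -2.000e-03 -1.000e-03] rows 15
[-0.03, 3.62, -2.58, -0.0734, -0.0001, -0.0001, 0]
[-0.03, 3.8, -2.3, -0.0734, -0.0001, -0.0001, 0]
[-0.03, 3.96, -2.02, -0.0734, -0.0001, -0.0001, 0]
[-0.04, 4.1, -1.72, -0.0734, -0.0001, -0.0001, 0]
[-0.04, 4.21, -1.42, -0.0734, -0.0001, -0.0001, 0]
[-0.04, 4.31, -1.1, -0.0734, -0.0001, -0.0001, 0]
[-0.04, 4.38, -0.79, -0.0734, -0.0001, -0.0001, 0]
[-0.04, 4.42, -0.46, -0.0734, -0.0001, -0.0001, 0]
[-0.04, 4.44, -0.14, -0.0734, -0.0001, -0.0001, 0]
[-0.04, 4.44, 0.19, -0.0734, -0.0001, -0.0001, 0]
[-0.04, 4.42, 0.51, -0.0734, -0.0001, -0.0001, 0]
[-0.04, 4.37, 0.84, -0.0734, -0.0001, -0.0001, 0]
[-0.04, 4.29, 1.15, -0.0734, -0.0001, -0.0001, 0]
[-0.04, 4.2, 1.47, -0.0734, -0.0001, -0.0001, 0]
[-0.04, 4.08, 1.77, -0.0734, -0.0001, -0.0001, 0]
```

apply_moves([
  [0,3.6,-2.6,-0.073,0,0,0],
  [0,3.8,-2.3,-0.073,0,0,0],
  [0,4.0,-2.0,-0.073,0,0,0],
  [0,4.1,-1.7,-0.073,0,0,0],
  [0,4.2,-1.4,-0.073,0,0,0],
])

```text
time_s: 0.65
tcp_pos: [0.3595, -0.4464, 0.241]
tool_rot: [-178.0, 89.8, 133.6]
wrist_force: [0.5, -0.1, -0.2]
opening: 1.003
```

apply_moves([
  [0,4.3,-1.1,-0.073,0,0,0],
  [0,4.4,-0.8,-0.073,0,0,0],
  [0,4.4,-0.5,-0.073,0,0,0],
  [0,4.4,-0.1,-0.073,0,0,0],
  [0,4.4,0.2,-0.073,0,0,0],
])

```text
time_s: 1.15
tcp_pos: [0.4853, -0.2534, 0.24]
tool_rot: [158.0, 89.7, 131.3]
wrist_force: [0.7, -0.5, 0.6]
opening: 1.0
```

apply_moves([
  [0,4.4,0.5,-0.073,0,0,0],
  [0,4.4,0.8,-0.073,0,0,0],
  [0,4.3,1.2,-0.073,0,0,0],
  [0,4.2,1.5,-0.073,0,0,0],
  [0,4.1,1.8,-0.073,0,0,0],
])

```text
time_s: 1.65
tcp_pos: [0.6098, -0.0576, 0.2393]
tool_rot: [146.1, 89.7, 141.2]
wrist_force: [0.4, -0.8, 0.3]
opening: 1.003
```

Run:
```python
from h import *
plan([0.61,-0.08,0.25],downrot(-6.5,-1))
```

```text
dist [ 0.0002 -0.0224  0.0107] rot [ 0.029 -0.005 -0.003] rows 1
[-1.08, -2.23, 0.2, 0.0285, -0.0049, -0.0032, 0]
```

apply_moves([
  [-1.0,-2.2,0.2,0.028,-0.005,-0.003,0],
  [0,0,0,0,0,0,0],
])

```text
time_s: 1.85
tcp_pos: [0.6128, -0.0721, 0.2481]
tool_rot: [99.8, 89.9, 94.0]
wrist_force: [-0.9, -0.5, -0.9]
opening: 0.998
```

Run:
```python
from h import *
snap('wrist','w1.png'); print(robot.observe()['tcp_pos'])
```

```text
[ 0.61212044 -0.0707245   0.24701117]
```

View pics/w1.png

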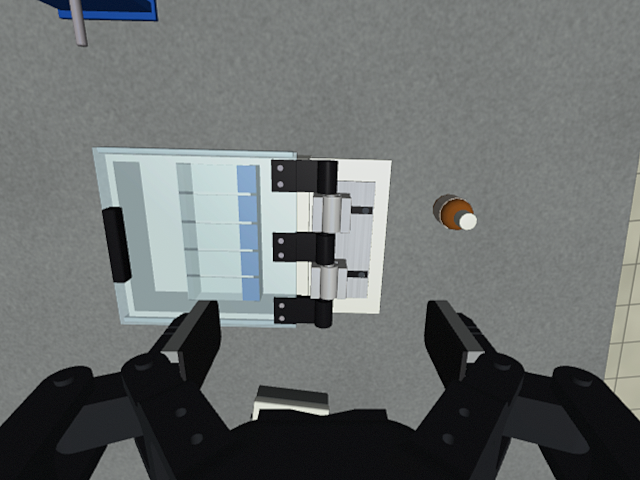

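Run:
```python
from h import *
im,i=load('w1.png')
a=cv2.resize(im[150:335,260:400],None,fx=3.2,fy=3.2,interpolation=cv2.INTER_CUBIC)
b=cv2.resize(im[0:60,40:180],None,fx=4,fy=4,interpolation=cv2.INTER_CUBIC)
cv2.imwrite('pics/c3.png',a[:,:,::-1]);
```

```text
(no output)
```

View pics/c3.png

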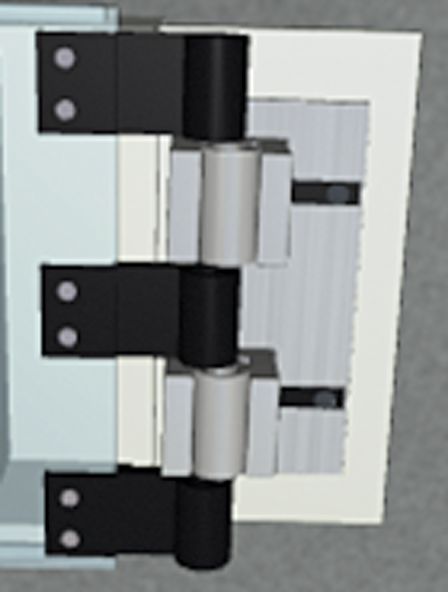

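Run:
```python
from h import *
im,i=load('w1.png')
g=cv2.cvtColor(im,cv2.COLOR_RGB2GRAY)
for r in (166,172,178,184,204,210,216,222,238,244,250,256,270,276,282,288,304,310,316,322):
    print(r,g[r,312:348].tolist())
a=cv2.resize(im[155:250,300:360],None,fx=6,fy=6,interpolation=cv2.INTER_CUBIC)
a=np.clip(a.astype(float)**0.6*9,0,255).astype(np.uint8)
cv2.imwrite('pics/c4.png',a[:,:,::-1])
```

```text
166 [50, 50, 50, 52, 49, 33, 9, 14, 19, 17, 20, 20, 23, 26, 39, 49, 53, 38, 24, 21, 20, 21, 17, 14, 0, 102, 211, 237, 230, 229, 228, 228, 229, 228, 228, 228]
172 [49, 48, 48, 50, 46, 24, 10, 15, 15, 20, 19, 17, 20, 27, 39, 47, 49, 36, 26, 23, 20, 18, 16, 10, 0, 147, 250, 232, 228, 228, 227, 228, 228, 228, 228, 228]
178 [48, 47, 47, 49, 45, 23, 11, 14, 18, 18, 18, 21, 23, 28, 38, 47, 44, 38, 26, 22, 20, 17, 18, 11, 9, 150, 249, 232, 229, 229, 229, 229, 229, 229, 229, 230]
184 [46, 47, 46, 48, 43, 12, 7, 15, 16, 18, 19, 18, 21, 28, 40, 47, 42, 35, 27, 21, 19, 17, 18, 8, 17, 126, 210, 195, 190, 191, 192, 190, 187, 188, 191, 187]
204 [222, 170, 191, 191, 193, 194, 194, 195, 196, 197, 167, 88, 143, 154, 159, 166, 180, 188, 188, 188, 191, 192, 190, 181, 173, 170, 160, 147, 120, 132, 199, 193, 191, 193, 194, 195]
210 [165, 176, 191, 191, 192, 193, 193, 194, 197, 194, 156, 118, 143, 154, 159, 166, 180, 187, 186, 187, 191, 191, 188, 178, 173, 169, 158, 139, 124, 167, 199, 190, 191, 192, 192, 193]
216 [131, 184, 191, 191, 191, 192, 192, 194, 198, 183, 120, 125, 144, 153, 160, 169, 179, 185, 18
[... 1605 characters left out ...]
7, 191, 192, 192, 192, 192, 195, 186, 166, 192]
304 [24, 26, 23, 10, 12, 15, 19, 22, 19, 20, 24, 26, 27, 24, 18, 22, 21, 17, 14, 0, 97, 201, 230, 223, 222, 221, 222, 221, 222, 222, 222, 222, 222, 222, 222, 222]
310 [25, 23, 19, 5, 14, 16, 20, 21, 19, 19, 23, 21, 25, 24, 21, 19, 18, 19, 10, 0, 139, 242, 226, 223, 222, 223, 222, 222, 222, 222, 222, 223, 222, 223, 222, 222]
316 [23, 23, 16, 13, 15, 16, 16, 19, 20, 22, 23, 26, 24, 23, 22, 18, 19, 18, 12, 14, 79, 136, 131, 129, 128, 125, 123, 124, 125, 125, 125, 127, 128, 123, 122, 124]
322 [16, 14, 9, 11, 14, 17, 18, 18, 19, 24, 21, 24, 24, 23, 23, 19, 18, 18, 11, 35, 98, 138, 124, 121, 122, 124, 126, 129, 130, 128, 128, 126, 124, 126, 128, 127]
```

View pics/c4.png

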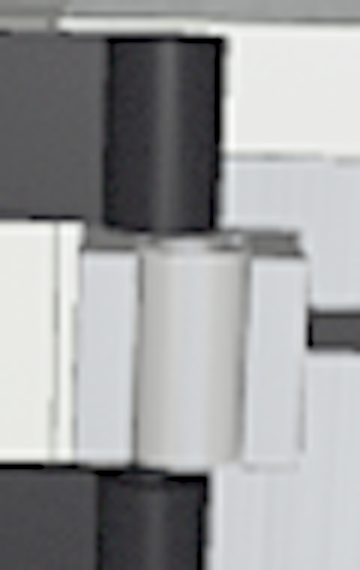

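Run:
```python
from h import *
_,i=load('w1.png')
lid=[(326.9,166),(326.7,178),(325.05,238),(324.7,250),(324.3,256),(323.3,304),(323.0,310)]
fx=[(331.6,204),(330.8,216),(330.6,222),(328.2,276),(327.8,288)]
L=np.array([onz(i,q,0.066) for q in lid]);F=np.array([onz(i,q,0.066) for q in fx])
print(L.round(4));print(F.round(4))
pl=np.polyfit(L[:,1],L[:,0],1);pf=np.polyfit(F[:,1],F[:,0],1)
print('lid slope->yaw deg',-np.degrees(np.arctan(pl[0])),'fixed',-np.degrees(np.arctan(pf[0])))
for y in(-.02,-.1,-.18):print(y,np.polyval(pl,y),np.polyval(pf,y))
# knuckle ends along axis
for v in (159.5,160.5,325,326):print('end',v,onz(i,(327,v),0.075).round(4),onz(i,(327,v),0.066).round(4))
# tray ledge corners z=.044
for q in[(391,160),(380,313)]:print('ledge',onz(i,q,0.044).round(4))
print('cam',np.array(i['pose'])[:3,3])
# rod nose
print('nose',onz(i,(82,46),0.05))
_,t=load('top0.png'); print(onz(t,(287.5,239),.05))
_,s=load('scene0.png'); print(onz(s,(345,262),.05))
for p in (L[0],L[-1],F[0]):print(proj(t,p),proj(s,p))
```

```text
[[ 0.6214 -0.0281  0.066 ]
 [ 0.6202 -0.0384  0.066 ]
 [ 0.6133 -0.0931  0.066 ]
 [ 0.6118 -0.1048  0.066 ]
 [ 0.6109 -0.1106  0.066 ]
 [ 0.6049 -0.1604  0.066 ]
 [ 0.6039 -0.1669  0.066 ]]
[[ 0.6223 -0.0619  0.066 ]
 [ 0.6206 -0.0729  0.066 ]
 [ 0.6199 -0.0784  0.066 ]
 [ 0.6125 -0.1313  0.066 ]
 [ 0.6109 -0.1437  0.066 ]]
lid slope->yaw deg -7.179513880661417 fixed -7.879469008530449
-0.02 0.6224588804533313 0.627986280131932
-0.1 0.6123815893797098 0.6169145799747141
-0.18 0.6023042983060883 0.6058428798174962
end 159.5 [ 0.622  -0.0219  0.075 ] [ 0.622  -0.0226  0.066 ]
end 160.5 [ 0.6219 -0.0227  0.075 ] [ 0.6219 -0.0234  0.066 ]
end 325 [ 0.6066 -0.1786  0.075 ] [ 0.6062 -0.184   0.066 ]
end 326 [ 0.6065 -0.1797  0.075 ] [ 0.6061 -0.1851  0.066 ]
ledge [ 0.6811 -0.0308  0.044 ]
ledge [ 0.6625 -0.1885  0.044 ]
cam [0.62075866 0.00228036 0.3763095 ]
nose [0.42817983 0.08890436 0.05      ]
[0.42912982 0.09393891 0.05      ]
[0.43497883 0.09281742 0.05      ]
[331.41017939 166.03789291] [256.33694519 283.34827925]
[383.35471223 171.3323578 ] [214.31375671 257.69130407]
[344.01602048 165.42499083] [244.18407081 278.10923748]
```

The view shows lid knuckles centred at about (327,170), (325,247) and (323,307), with the fixed knuckles about 5 mm further out at (331,210) and (328,282). Mouth is about (0.622, -0.0225, 0.066) and the sizes agree (160 mm across the lid knuckles, axis about 60 mm inside the ledge edge). On to the rod.

Run:
```python
from h import *
plan([0.44,0.19,0.22],downrot(-6.5,-1),smax=4.9)
```

```text
dist [-0.1721  0.2607 -0.027 ] rot [ 0.012 -0.002 -0.005] rows 7
[0.41, 3.45, -2.82, 0.0017, -0.0003, -0.0007, 0]
[0.41, 3.45, -2.83, 0.0017, -0.0003, -0.0007, 0]
[0.4, 3.44, -2.84, 0.0017, -0.0003, -0.0007, 0]
[0.4, 3.44, -2.84, 0.0017, -0.0003, -0.0007, 0]
[0.4, 3.44, -2.85, 0.0017, -0.0003, -0.0007, 0]
[0.39, 3.43, -2.85, 0.0017, -0.0003, -0.0007, 0]
[0.39, 3.43, -2.86, 0.0017, -0.0003, -0.0007, 0]
```

apply_moves([
  [0.4,3.5,-2.8,0.002,0,-0.001,0],
  [0.4,3.5,-2.8,0.002,0,-0.001,0],
  [0.4,3.5,-2.8,0.002,0,-0.001,0],
  [0.4,3.5,-2.8,0.002,0,-0.001,0],
  [0.4,3.5,-2.8,0.002,0,-0.001,0],
])

```text
time_s: 2.4
tcp_pos: [0.4888, 0.1181, 0.2243]
tool_rot: [177.3, 89.8, 170.1]
wrist_force: [0.6, -0.1, -0.3]
opening: 0.999
```

apply_moves([
  [0.4,3.5,-2.8,0.002,0,-0.001,0],
  [0.4,3.5,-2.8,0.002,0,-0.001,0],
  [0.2,0.5,-0.5,0,0,0,0],
  [0,0,0,0,0,0,0],
])

```text
time_s: 2.8
tcp_pos: [0.4295, 0.2044, 0.2114]
tool_rot: [-172.2, 89.4, -179.5]
wrist_force: [0.0, -0.3, 0.8]
opening: 1.002
```

Run:
```python
from h import *
p,r,s=state();print(p,s['tool_rot'],s['qvel'].round(1));snap('wrist','w2.png')
```

```text
[0.42949022 0.20436532 0.21139158] [-172.15369298   89.43072559 -179.54409476] [ 1.1 -0.6  0.8  0.5  0.1  0.4]
```

View pics/w2.png

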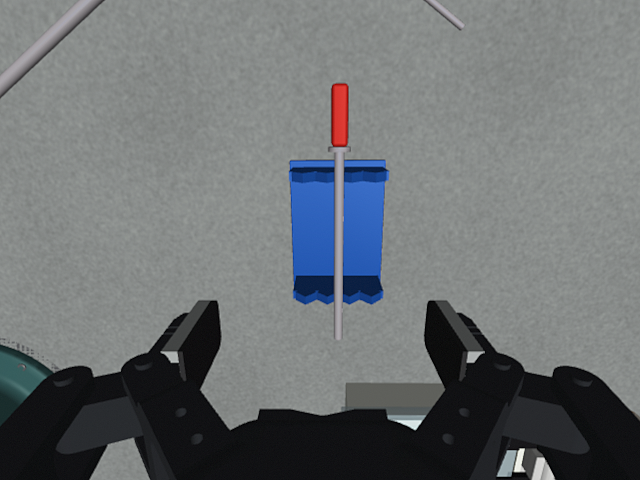

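Whole rod is visible: grip (340,84)-(340,147), shaft down to the nose at (338,339), in the rest's middle notch.

Run:
```python
from h import *
im,i=load('w2.png'); hsv=cv2.cvtColor(im,cv2.COLOR_RGB2HSV)
m=((hsv[...,0]<8)|(hsv[...,0]>172))&(hsv[...,1]>150)&(hsv[...,2]>60); m[:,:300]=0;m[:,380:]=0;m[160:]=0
v,u=np.nonzero(m);print('grip',u.min(),u.max(),v.min(),v.max())
g=[]
for r in range(v.min()+4,v.max()-3): 
    c=np.nonzero(m[r])[0]; g.append((c.mean(),r))
g=np.array(g)
# shaft: per-row gradient edges
gr=cv2.cvtColor(im,cv2.COLOR_RGB2GRAY).astype(float); s=[]
for r in list(range(190,270,4)):
    sat=hsv[r,325:355,1]; c=np.nonzero(sat<90)[0]+325; s.append((c.mean(),r,len(c)))
s=np.array(s); print(s[::4].round(1))
P=np.array([onz(i,q[:2],.05) for q in s]); 
G=np.array([onz(i,q,.059) for q in g])
k=np.polyfit(P[:,1],P[:,0],1); print('yaw',-np.degrees(np.arctan(k[0])),'x at y .288/.1',np.polyval(k,[.288,.1]))
kg=np.polyfit(G[:,1],G[:,0],1);print('grip yaw',-np.degrees(np.arctan(kg[0])),np.polyval(kg,[.288,.1]))
print('nose',onz(i,(338,339.5),.05),'collar',onz(i,(339,152),.05),'grip ends',onz(i,(340,83.5),.059),onz(i,(340,147),.059),'tail low',onz(i,(340,83.5),.050))
```

```text
grip 332 347 84 146
[[338.5 190.   10. ]
 [338.5 206.   10. ]
 [338.  222.    9. ]
 [338.  238.    9. ]
 [338.  254.    9. ]]
yaw -7.123165223403834 x at y .288/.1 [0.45226273 0.4287689 ]
grip yaw -6.5674632167689255 [0.4521527  0.43050854]
nose [0.42799782 0.08774806 0.05      ] collar [0.44879758 0.25948837 0.05      ] grip ends [0.45490082 0.30865955 0.059     ] [0.4497471  0.26372713 0.059     ] tail low [0.45535355 0.30961876 0.05      ]
```

Run:
```python
from h import *
plan([0.4519,0.2843,0.12],downrot(-6.9,-1))
```

```text
dist [ 0.022   0.0804 -0.0915] rot [-0.01  -0.01   0.001] rows 3
[3.04, 2.76, 0.41, -0.0032, -0.0033, 0.0004, 0]
[3.05, 2.75, 0.41, -0.0032, -0.0033, 0.0004, 0]
[3.05, 2.75, 0.41, -0.0032, -0.0033, 0.0004, 0]
```

apply_moves([
  [3.0,2.8,0.4,-0.003,-0.003,0,0],
  [3.0,2.8,0.4,-0.003,-0.003,0,0],
  [3.0,2.7,0.4,-0.003,-0.003,0,0],
  [0,0,0,0,0,0,0],
])

```text
time_s: 3.25
tcp_pos: [0.4595, 0.2819, 0.1213]
tool_rot: [5.7, 89.6, -1.8]
wrist_force: [-0.8, -0.3, 0.4]
opening: 0.998
```

Run:
```python
from h import *
plan([0.4519,0.2843,0.045],downrot(-6.9,-1))
```

```text
dist [-0.0076  0.0024 -0.0763] rot [-0.01   0.007 -0.001] rows 2
[3.81, 0.06, -0.42, -0.0049, 0.0036, -0.0003, 0]
[3.82, 0.07, -0.4, -0.0049, 0.0036, -0.0003, 0]
```

apply_moves([
  [2.5,0.1,-0.7,-0.006,0.004,0,0],
  [2.0,0.1,0,-0.004,0.003,0,0],
  [1.5,0,0,0,0,0,0],
  [0,0,0,0,0,0,0],
])

```text
time_s: 3.65
tcp_pos: [0.4584, 0.28, 0.0613]
tool_rot: [-1.6, 89.9, -8.8]
wrist_force: [-0.7, -0.8, -0.6]
opening: 1.0
```

Run:
```python
from h import *
plan([0.4519,0.2843,0.045],downrot(-6.9,-1))
```

```text
dist [-0.0065  0.0043 -0.0163] rot [-0.006  0.002  0.   ] rows 1
[1.63, 0.35, -0.7, -0.006, 0.0024, 0.0001, 0]
```

apply_moves([
  [1.6,0.4,-0.7,-0.006,0.002,0,0],
  [0,0,0,0,0,0,0],
])

```text
time_s: 3.85
tcp_pos: [0.4541, 0.2833, 0.047]
tool_rot: [17.3, 89.9, 10.2]
wrist_force: [-0.4, 0.0, -0.6]
opening: 1.005
```

Run:
```python
from h import *
plan([0.4519,0.2843,0.045],downrot(-6.9,-1))
```

```text
dist [-0.0022  0.001  -0.002 ] rot [-0.003  0.002 -0.001] rows 1
[0.2, 0.07, -0.23, -0.003, 0.0023, -0.0007, 0]
```

apply_moves([
  [0.2,0.1,-0.3,-0.003,0.002,0,0],
  [0,0,0,0,0,0,0],
], force=60)

```text
time_s: 4.05
tcp_pos: [0.4535, 0.2847, 0.0476]
tool_rot: [37.0, 89.7, 30.0]
wrist_force: [-0.1, -0.3, -0.4]
opening: 1.003
```

apply_moves([
  [0,0,0,0,0,0,140],
  [0,0,0,0,0,0,180],
  [0,0,0,0,0,0,200],
  [0,0,0,0,0,0,220],
  [0,0,0,0,0,0,235],
])

```text
time_s: 4.55
tcp_pos: [0.4552, 0.2857, 0.0509]
tool_rot: [40.4, 89.5, 33.4]
wrist_force: [-7.1, 1.7, 2.9]
opening: 0.147
```

Run:
```python
from h import *
plan([0.4519,0.2843,0.045],downrot(-6.9,-1)); print(robot.observe()['wrist_force'],robot.observe()['opening'])
```

```text
dist [-0.0033 -0.0014 -0.0059] rot [-0.002  0.007 -0.006] rows 1
[0.58, -0.18, -0.32, -0.0018, 0.0069, -0.0058, 0]
[-7.10111352  1.66410883  2.88656897] 0.14731453491752564
```

apply_moves([
  [0,0,-0.2,0,0,0,255],
  [0,0,-0.1,0,0,0,255],
  [0,0,0,0,0,0,255],
], force=100)

```text
time_s: 4.85
tcp_pos: [0.4522, 0.2861, 0.0507]
tool_rot: [37.3, 89.5, 30.3]
wrist_force: [0.1, -0.0, -0.5]
opening: 0.131
```

```bash
cat >> h.py <<'E'
def avg(n=6,cam=None):
    P=[];F=[];M=[];Rt=[]
    for k in range(n):
        s=robot.observe();P.append(s['tcp_pos']);F.append(s['wrist_force']);M.append(s['moment']);Rt.append(s['tool_rot'])
        if k<n-1: robot.snapshot(cam or 'top')
    rot=R.from_euler('xyz',np.array(Rt),degrees=True).mean(); m=rot.as_matrix()
    P=np.array(P);print('tcp',P.mean(0).round(4),'sd',P.std(0).round(4),'F',np.mean(F,0).round(2),'M',np.mean(M,0).round(3),'t',s['time_s'],'op',round(s['opening'],3))
    y=m[:,1]; print('yaw',round(-np.degrees(np.arctan2(y[0],y[1])),2),'ydir z',y[2].round(4),'zdir z',m[2,2].round(4))
    return P.mean(0),rot
E
python3 - <<'E'
from h import *
avg(5)
snap('wrist','w3.png')
E
```

```text
tcp [0.4522 0.2861 0.0507] sd [0. 0. 0.] F [ 0.32  0.2  -0.91] M [ 0.058 -0.073  0.015] t 5.05 op 0.13
yaw -6.97 ydir z 0.0058 zdir z 0.0073
```

View pics/w3.png

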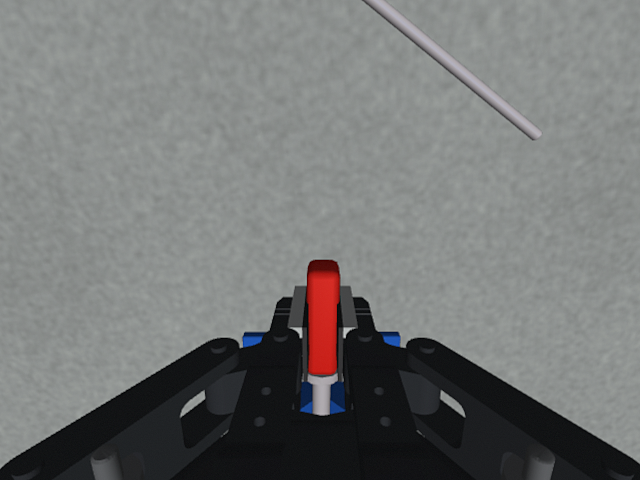

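```bash
python3 - <<'E'
from h import *
p,r,s=state(); np.save('rref.npy',r.as_quat())
E
cat >> h.py <<'E'
def rodrot(yaw):
    r=R.from_quat(np.load('rref.npy')); return R.from_euler('z',yaw+6.95,degrees=True)*r   # rod level, given yaw
NL=0.199; DZ=0.0007
def nose():
    p,r,s=state(); ref=R.from_quat(np.load('rref.npy')); a0=R.from_euler('z',-6.95,degrees=True).apply([0,1,0]); b=ref.inv().apply(a0); o=ref.inv().apply([0,0,-DZ])
    a=r.apply(b); n=p+r.apply(o)-NL*a
    print('nose',n.round(4),'yaw',round(-np.degrees(np.arctan2(a[0],a[1])),2),'slope',a[2].round(4),'tcp',p.round(4),'F',s['wrist_force'].round(1),'M',s['moment'].round(2),'t',round(s['time_s'],2)); return n,a
def planN(n,yaw,**k):
    a=R.from_euler('z',yaw,degrees=True).apply([0,1,0]); plan(np.array(n)+NL*a+[0,0,DZ],rodrot(yaw),grip=255,**k)
E
python3 - <<'E'
from h import *
nose()
plan(state()[0]+[0,0,.07],rodrot(-6.95),grip=255)
E
```

```text
nose [0.4281 0.0886 0.05  ] yaw -6.95 slope -0.0 tcp [0.4521 0.2861 0.0507] F [ 0.6 -0.6  0.1] M [ 0.11 -0.04  0.01] t 5.1
dist [0.   0.   0.07] rot [0. 0. 0.] rows 2
[-3.5, 0.02, 0.02, 0.0, 0.0, 0.0, 255]
[-3.5, 0.02, 0.02, 0.0, 0.0, 0.0, 255]
```

apply_moves([
  [-1.0,0,0,0,0,0,255],
  [-3.0,0,0,0,0,0,255],
  [-3.0,0,0,0,0,0,255],
])

```text
time_s: 5.4
tcp_pos: [0.4473, 0.2833, 0.1178]
tool_rot: [-153.1, 89.8, -160.1]
wrist_force: [0.9, 0.4, -0.6]
opening: 0.124
```

Run:
```python
from h import *
nose()
planN([0.6221+.0037,-0.0225+.030,.115],-7.1,smax=4)
snap('wrist','w4.png')
```

```text
nose [0.4232 0.0858 0.1186] yaw -6.97 slope -0.0074 tcp [0.4473 0.2833 0.1178] F [ 0.9  0.4 -0.6] M [ 0.12 -0.03 -0.03] t 5.4
dist [ 0.2031 -0.0783 -0.0021] rot [ 0.002 -0.01   0.007] rows 6
[0.03, -0.88, 3.52, 0.0004, -0.0017, 0.0012, 255]
[0.03, -0.88, 3.52, 0.0004, -0.0017, 0.0012, 255]
[0.04, -0.88, 3.52, 0.0004, -0.0017, 0.0012, 255]
[0.04, -0.88, 3.52, 0.0004, -0.0017, 0.0012, 255]
[0.05, -0.88, 3.52, 0.0004, -0.0017, 0.0012, 255]
[0.05, -0.88, 3.52, 0.0004, -0.0017, 0.0012, 255]
```

View pics/w4.png

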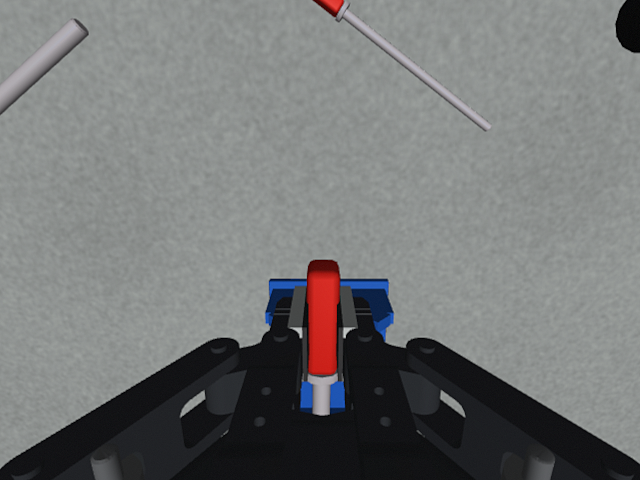

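Rod is lifted, and sits in the pads exactly as before, at (323,262)-(322,375).

apply_moves([
  [0,-0.9,3.5,0,-0.002,0.001,255],
  [0,-0.9,3.5,0,-0.002,0.001,255],
  [0,-0.9,3.5,0,-0.002,0.001,255],
  [0,-0.9,3.5,0,-0.002,0.001,255],
  [0,-0.9,3.5,0,-0.002,0.001,255],
])

```text
time_s: 5.95
tcp_pos: [0.6217, 0.2205, 0.1316]
tool_rot: [36.8, 88.7, 30.1]
wrist_force: [1.4, 0.9, 0.0]
opening: 0.129
```

apply_moves([
  [0,-0.9,3.3,0,0,0,255],
  [0,0,0,0,0,0,255],
])

```text
time_s: 6.15
tcp_pos: [0.659, 0.2051, 0.1335]
tool_rot: [32.7, 88.5, 25.9]
wrist_force: [-0.1, 0.5, -0.2]
opening: 0.128
```

Run:
```python
from h import *
nose()
planN([0.6221+.0037,-0.0225+.030,.066],-7.1,smax=4)
```

```text
nose [0.6354 0.0075 0.1312] yaw -6.81 slope 0.0084 tcp [0.659  0.2051 0.1335] F [-0.1  0.5 -0.2] M [ 0.07  0.04 -0.11] t 6.15
dist [-0.0086 -0.0001 -0.0668] rot [ 0.005  0.015 -0.008] rows 2
[3.33, -0.1, -0.5, 0.0025, 0.0074, -0.0042, 255]
[3.33, -0.09, -0.48, 0.0025, 0.0074, -0.0042, 255]
```

apply_moves([
  [2.0,-0.1,-0.5,0.002,0.007,-0.004,255],
  [2.0,-0.1,-0.4,0.002,0.007,-0.004,255],
  [1.0,0,0,0,0,0,255],
  [0,0,0,0,0,0,255],
])

```text
time_s: 6.55
tcp_pos: [0.6462, 0.2049, 0.0777]
tool_rot: [71.3, 89.7, 64.2]
wrist_force: [-1.2, -1.0, -1.0]
opening: 0.132
```

Run:
```python
from h import *
nose()
planN([0.6221+.0037,-0.0225+.030,.066],-7.1,smax=4)
```

```text
nose [0.6217 0.0074 0.0772] yaw -7.07 slope -0.0014 tcp [0.6462 0.2049 0.0777] F [-1.2 -1.  -1. ] M [ 0.12  0.01 -0.05] t 6.55
dist [ 0.0042  0.0001 -0.011 ] rot [ 0.001 -0.006  0.001] rows 1
[1.1, 0.06, 0.41, 0.0006, -0.0056, 0.0014, 255]
```

apply_moves([
  [1.1,0,0.4,0,-0.005,0.001,255],
  [0,0,0,0,0,0,255],
])

```text
time_s: 6.75
tcp_pos: [0.6481, 0.2051, 0.0643]
tool_rot: [47.7, 89.7, 40.7]
wrist_force: [-0.1, -0.1, -0.9]
opening: 0.126
```

Run:
```python
from h import *
nose()
planN([0.6221+.0037,-0.0225+.030,.066],-7.1,smax=4)
for n in('top','scene'): snap(n,n+'5.png')
nose()
ims=[]
a,i=load('top5.png');b,j=load('scene5.png')
A=cv2.resize(a[130:210,280:400],None,fx=5,fy=5,interpolation=cv2.INTER_CUBIC)
B=cv2.resize(b[210:310,180:330],None,fx=5,fy=5,interpolation=cv2.INTER_CUBIC)
cv2.imwrite('pics/t5c.png',A[:,:,::-1]);cv2.imwrite('pics/s5c.png',B[:,:,::-1])
```

```text
nose [0.6239 0.0076 0.0639] yaw -6.97 slope -0.0014 tcp [0.6481 0.2051 0.0643] F [-0.1 -0.1 -0.9] M [ 0.13  0.03 -0.05] t 6.75
dist [ 0.0023 -0.0001  0.0024] rot [ 0.002 -0.003  0.001] rows 1
[-0.24, 0.02, 0.23, 0.0023, -0.0032, 0.0014, 255]
nose [0.6254 0.008  0.0658] yaw -6.98 slope -0.0001 tcp [0.6496 0.2055 0.0665] F [ 0.8 -0.2 -0.4] M [ 0.07  0.04 -0.  ] t 6.85
```

View pics/t5c.png

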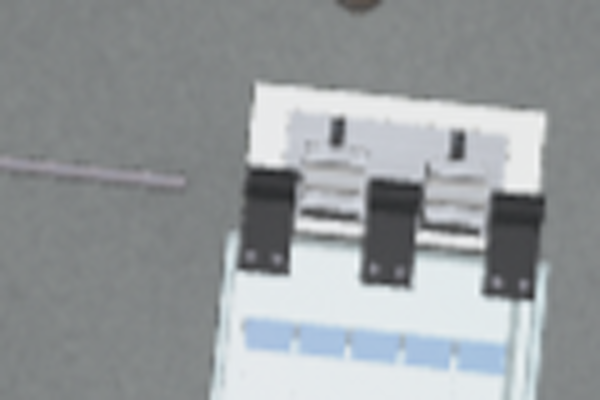

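View pics/s5c.png

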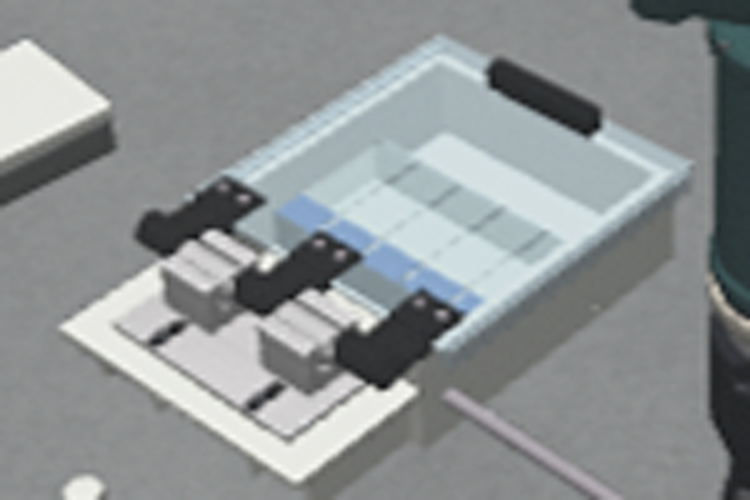

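Run:
```python
from h import *
a,i=load('top5.png'); g=cv2.cvtColor(a,cv2.COLOR_RGB2GRAY)
for c in (292,300,308,314): print(c,g[160:176,c].tolist())
for c in (330,332,334,336): print(c,g[158:178,c].tolist())
for p in([.6254,.008,.066],[.6221,-.0225,.066],[.6201,-.038,.066]):print(proj(i,p))
```

```text
292 [136, 134, 135, 151, 143, 114, 122, 131, 130, 129, 130, 131, 134, 133, 132, 131]
300 [132, 132, 132, 138, 153, 140, 119, 125, 132, 133, 134, 132, 131, 132, 132, 132]
308 [132, 132, 130, 125, 143, 156, 133, 126, 130, 128, 126, 127, 131, 131, 129, 131]
314 [132, 128, 127, 129, 125, 145, 153, 121, 118, 129, 129, 130, 130, 130, 129, 129]
330 [223, 223, 225, 228, 203, 123, 58, 65, 61, 51, 48, 58, 68, 72, 72, 73, 74, 72, 74, 74]
332 [233, 234, 233, 233, 212, 127, 50, 62, 61, 53, 49, 52, 67, 71, 73, 73, 73, 73, 73, 73]
334 [233, 233, 233, 233, 233, 165, 50, 61, 62, 53, 48, 51, 65, 73, 73, 73, 74, 74, 73, 74]
336 [233, 233, 218, 207, 223, 163, 60, 57, 62, 57, 49, 49, 64, 73, 73, 73, 73, 73, 74, 74]
[317.92356569 164.86297702]
[329.32315482 165.826809  ]
[335.12037224 166.43530838]
```

Run:
```python
from h import *
nose()
a,i=snap('top','top6.png');nose(); b,j=snap('scene','scene6.png')
A=cv2.resize(a[150:185,285:350],None,fx=12,fy=12,interpolation=cv2.INTER_CUBIC)
B=cv2.resize(b[250:310,225:300],None,fx=10,fy=10,interpolation=cv2.INTER_CUBIC)
cv2.imwrite('pics/t6c.png',A[:,:,::-1]);cv2.imwrite('pics/s6c.png',B[:,:,::-1])
```

```text
nose [0.6254 0.008  0.0658] yaw -6.98 slope -0.0001 tcp [0.6496 0.2055 0.0665] F [ 0.8 -0.2 -0.4] M [ 0.07  0.04 -0.  ] t 6.85
nose [0.626  0.008  0.0664] yaw -6.99 slope 0.0004 tcp [0.6502 0.2056 0.0672] F [-0.1  0.1 -1. ] M [-0.01 -0.01 -0.  ] t 6.9
```

View pics/t6c.png

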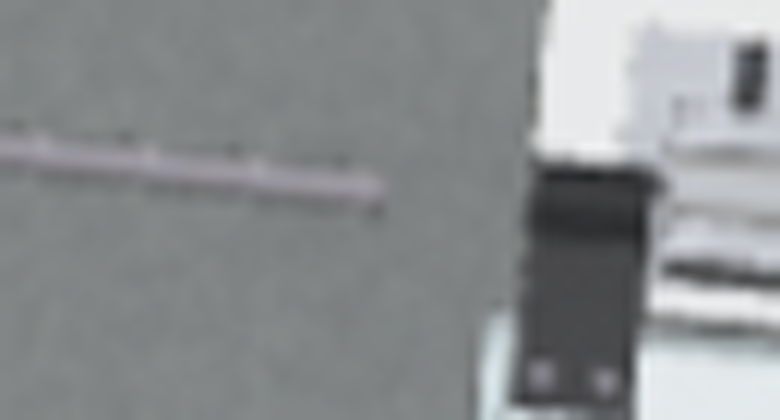

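View pics/s6c.png

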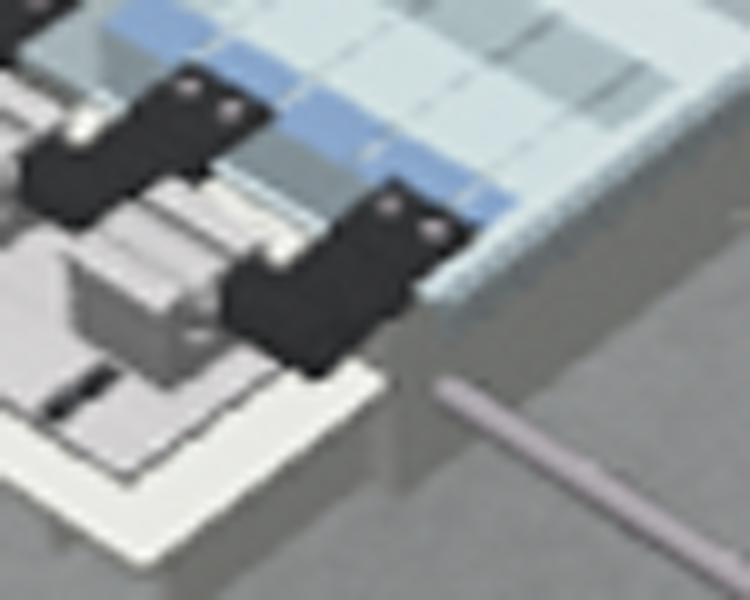

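Run:
```python
from h import *
nose()
planN([0.6221+.0009,-0.0225+.0075,.066],-7.1,smax=4)
```

```text
nose [0.6263 0.008  0.0668] yaw -7.0 slope 0.0006 tcp [0.6506 0.2055 0.0676] F [ 0.6 -0.3 -0.4] M [ 0.1  -0.03  0.01] t 6.95
dist [-0.003  -0.023  -0.0009] rot [ 0.002  0.002 -0.001] rows 1
[0.08, -2.32, -0.01, 0.0018, 0.0016, -0.0007, 255]
```

apply_moves([
  [0.05,-0.8,0,0.001,0.001,0,255],
  [0.05,-0.8,0,0,0,0,255],
  [0,-0.7,0,0,0,0,255],
])

```text
time_s: 7.25
tcp_pos: [0.6492, 0.1822, 0.0688]
tool_rot: [33.9, 89.2, 26.9]
wrist_force: [0.3, 0.5, -0.9]
opening: 0.127
```

```bash
cat >> h.py <<'E'
def settle(n=3):
    nose()
    for k in range(n): robot.snapshot('top')
    return nose()
AX=lambda y,off=0:0.6221+(y+.0225)*0.1246+off
E
python3 - <<'E'
from h import *
settle(3)
planN([AX(-.022),-.022,.066],-7.1)
E
```

```text
nose [ 0.6251 -0.0153  0.0677] yaw -6.98 slope 0.0021 tcp [0.6492 0.1822 0.0688] F [ 0.3  0.5 -0.9] M [ 0.04  0.03 -0.02] t 7.25
nose [ 0.6247 -0.0153  0.0674] yaw -7.05 slope 0.0021 tcp [0.6492 0.1822 0.0686] F [-0.2 -0.2 -0.6] M [ 0.14  0.01 -0.01] t 7.4
dist [-0.0024 -0.0067 -0.0019] rot [ 0.001  0.004 -0.002] rows 1
[0.18, -0.7, -0.16, 0.001, 0.004, -0.0021, 255]
```

apply_moves([
  [0.18,0,-0.2,0.001,0.004,-0.002,255],
])

```text
time_s: 7.5
tcp_pos: [0.6476, 0.1822, 0.0672]
tool_rot: [38.4, 89.4, 31.2]
wrist_force: [0.1, 0.9, -0.4]
opening: 0.13
```

Run:
```python
from h import *
settle(4)
planN([AX(-.022),-.022,.066],-7.1)
```

```text
nose [ 0.6228 -0.0152  0.0664] yaw -7.15 slope 0.0005 tcp [0.6476 0.1822 0.0672] F [ 0.1  0.9 -0.4] M [ 0.11 -0.    0.02] t 7.5
nose [ 0.6224 -0.0149  0.0658] yaw -7.09 slope 0.0 tcp [0.647  0.1826 0.0665] F [-0.9  0.7 -1.1] M [ 0.07  0.03 -0.01] t 7.7
dist [-0.0002 -0.0071  0.0002] rot [ 0. -0. -0.] rows 1
[-0.02, -0.71, 0.06, 0.0002, -0.0003, -0.0, 255]
```

apply_moves([
  [0,-0.5,0.05,0,0,0,255],
])

```text
time_s: 7.8
tcp_pos: [0.6469, 0.1781, 0.0665]
tool_rot: [41.0, 89.5, 34.0]
wrist_force: [0.2, -0.3, -0.7]
opening: 0.128
```

Run:
```python
from h import *
settle(2)
planN([AX(-.024),-.024,.066],-7.1)
```

```text
nose [ 0.6225 -0.0194  0.0657] yaw -7.04 slope 0.0003 tcp [0.6469 0.1781 0.0665] F [ 0.2 -0.3 -0.7] M [ 0.08 -0.01 -0.03] t 7.8
nose [ 0.6222 -0.0203  0.0657] yaw -7.09 slope -0.0003 tcp [0.6468 0.1772 0.0663] F [-0.   1.3 -0.9] M [ 0.07 -0.02 -0.01] t 7.9
dist [-0.0003 -0.0037  0.0004] rot [ 0.    -0.001  0.   ] rows 1
[-0.04, -0.37, 0.02, 0.0002, -0.0005, 0.0003, 255]
```

apply_moves([
  [-0.04,-0.3,0.02,0,0,0,255],
])

```text
time_s: 8.0
tcp_pos: [0.6466, 0.1742, 0.0667]
tool_rot: [40.4, 89.5, 33.2]
wrist_force: [0.9, -0.2, -0.7]
opening: 0.127
```

Run:
```python
from h import *
settle(2)
planN([AX(-.028),-.028,.066],-7.1)
```

```text
nose [ 0.6221 -0.0232  0.066 ] yaw -7.08 slope -0.0002 tcp [0.6466 0.1742 0.0667] F [ 0.9 -0.2 -0.7] M [ 0.09 -0.07 -0.05] t 8.0
nose [ 0.622  -0.0237  0.0662] yaw -7.11 slope -0.0004 tcp [0.6466 0.1738 0.0668] F [ 0.4 -0.4 -0.9] M [0.12 0.   0.02] t 8.1
dist [-0.0006 -0.0043 -0.0001] rot [-0.    -0.001  0.   ] rows 1
[0.01, -0.44, -0.01, -0.0001, -0.0005, 0.0004, 255]
```

apply_moves([
  [0.0,-0.3,0,0,0,0,255],
])

```text
time_s: 8.2
tcp_pos: [0.6467, 0.1718, 0.067]
tool_rot: [44.6, 89.4, 37.5]
wrist_force: [1.1, 10.0, -1.4]
opening: 0.13
```

Run:
```python
from h import *
settle(2)
planN([AX(-.032),-.032,.066],-7.1)
```

```text
nose [ 0.622  -0.0257  0.066 ] yaw -7.13 slope 0.0017 tcp [0.6467 0.1718 0.067 ] F [ 1.1 10.  -1.4] M [ 1.6  -0.25 -0.03] t 8.2
nose [ 0.622  -0.0257  0.0661] yaw -7.15 slope 0.0019 tcp [0.6468 0.1718 0.0672] F [ 0.5  4.5 -1.3] M [ 0.8  -0.12  0.01] t 8.3
dist [-0.0013 -0.0063 -0.0005] rot [-0.001  0.001 -0.002] rows 1
[0.05, -0.64, -0.05, -0.0008, 0.0006, -0.0019, 255]
```

Run:
```python
from h import *
_,i=load('w1.png')
for q in[(336.7,166),(336.6,172),(336.5,178),(334.6,238),(333.8,250),(331.7,304),(331.5,310)]:
    p=onz(i,q,.066); print(p.round(4),'axis x',(p[0]-.009/np.cos(np.radians(7.1))).round(4),'AX',AX(p[1]).round(4))
for q in[(317.1,166),(316.9,172),(316.8,178),(315.5,238),(315.3,250)]:
    p=onz(i,q,.066); print('L',p.round(4),'axis x',(p[0]+.009/np.cos(np.radians(7.1))).round(4),'AX',AX(p[1]).round(4))
b,j=load('scene6.png'); 
print(proj(j,[.626,.008,.0664]),proj(j,[.6221,-.0225,.066]))
```

```text
[ 0.6299 -0.0289  0.066 ] axis x 0.6208 AX 0.6213
[ 0.6293 -0.0341  0.066 ] axis x 0.6203 AX 0.6207
[ 0.6288 -0.0393  0.066 ] axis x 0.6197 AX 0.62
[ 0.6221 -0.094   0.066 ] axis x 0.613 AX 0.6132
[ 0.6203 -0.1056  0.066 ] axis x 0.6112 AX 0.6117
[ 0.6131 -0.1612  0.066 ] axis x 0.604 AX 0.6048
[ 0.6123 -0.1677  0.066 ] axis x 0.6032 AX 0.604
L [ 0.6129 -0.0272  0.066 ] axis x 0.622 AX 0.6215
L [ 0.6122 -0.0323  0.066 ] axis x 0.6213 AX 0.6209
L [ 0.6116 -0.0375  0.066 ] axis x 0.6206 AX 0.6202
L [ 0.6045 -0.0922  0.066 ] axis x 0.6136 AX 0.6134
L [ 0.6031 -0.1039  0.066 ] axis x 0.6121 AX 0.612
[268.07964732 290.41516234] [258.13424499 284.44370115]
```

Run:
```python
from h import *
nose()
a,i=snap('top','top7.png'); b,j=snap('scene','scene7.png')
A=cv2.resize(a[150:185,285:350],None,fx=12,fy=12,interpolation=cv2.INTER_CUBIC)
B=cv2.resize(b[260:300,235:285],None,fx=15,fy=15,interpolation=cv2.INTER_CUBIC)
B=np.clip(B.astype(float)**0.6*9.2,0,255).astype(np.uint8)
cv2.imwrite('pics/t7c.png',A[:,:,::-1]);cv2.imwrite('pics/s7c.png',B[:,:,::-1])
nose()
```

```text
nose [ 0.622  -0.0257  0.0661] yaw -7.15 slope 0.0019 tcp [0.6468 0.1718 0.0672] F [ 0.5  4.5 -1.3] M [ 0.8  -0.12  0.01] t 8.3
nose [ 0.622  -0.0257  0.0662] yaw -7.12 slope 0.0014 tcp [0.6467 0.1718 0.0671] F [ 1.3  5.9 -0.8] M [ 0.95 -0.16 -0.01] t 8.4
```

View pics/t7c.png

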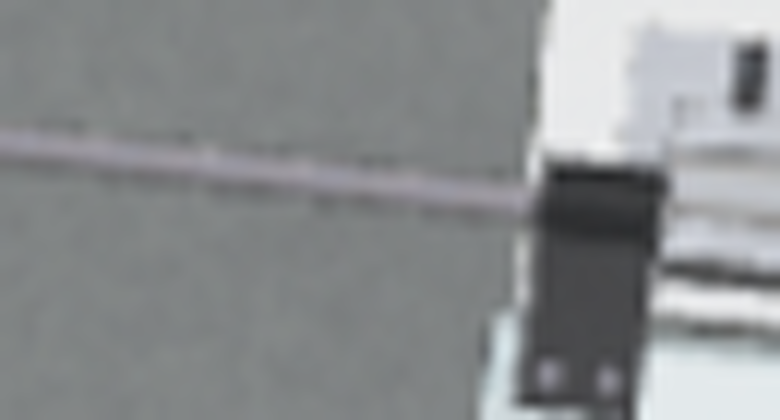

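View pics/s7c.png

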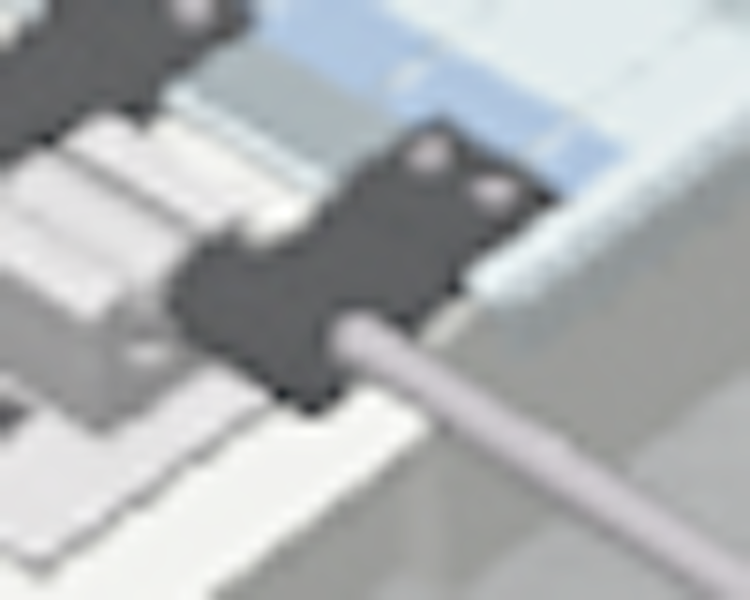

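Run:
```python
from h import *
b,j=load('scene0.png'); c,k=load('scene7.png')
for n,p in dict(nose0=[.428,.0880,.05],collar0=[.4488,.2595,.05],ledgeA=[.6811,-.0308,.044],ledgeB=[.6625,-.1885,.044],tail0=[.4553,.309,.05]).items(): print(n,proj(j,p).round(1))
print('nose7',proj(k,[.622,-.0257,.0661]),proj(k,[.6265,.01,.0661]),proj(k,[.6315,.05,.0661]))
B=np.hstack([cv2.resize(b[q[1]-15:q[1]+15,q[0]-15:q[0]+15],None,fx=10,fy=10,interpolation=cv2.INTER_CUBIC) for q in((347,264),(426,298))])
cv2.imwrite('pics/s0c.png',B[:,:,::-1])
B=np.hstack([cv2.resize(b[q[1]-15:q[1]+15,q[0]-15:q[0]+15],None,fx=10,fy=10,interpolation=cv2.INTER_CUBIC) for q in((239,305),(195,277))])
cv2.imwrite('pics/s0d.png',B[:,:,::-1])
```

```text
nose0 [344.7 259.7]
collar0 [406.4 291.3]
ledgeA [239.2 306. ]
ledgeB [191.6 275.3]
tail0 [425.8 301.4]
nose7 [257.01644919 283.85931915] [268.68327883 290.98581414] [282.21319926 299.23181815]
```

View pics/s0c.png

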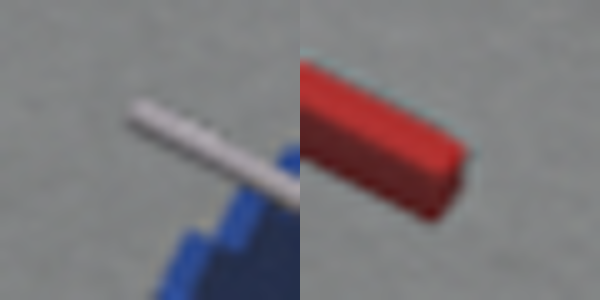

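View pics/s0d.png

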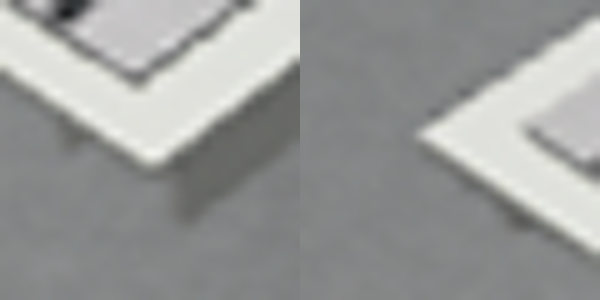

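Run:
```python
from h import *
b,j=load('top0.png'); a,i=load('top7.png')
for n,p in dict(nose0=[.428,.0880,.05],collar0=[.4488,.2595,.05],ledgeA=[.6811,-.0308,.044],ledgeB=[.6625,-.1885,.044],tail0=[.4553,.309,.05]).items(): print(n,proj(j,p).round(1))
T=lambda im,u,v,n=12:cv2.resize(im[v-n:v+n,u-n:u+n],None,fx=12,fy=12,interpolation=cv2.INTER_CUBIC)
B=np.hstack([T(b,286,239),T(b,210,232)]);cv2.imwrite('pics/t0c.png',B[:,:,::-1])
B=np.hstack([T(b,331,150),T(b,388,154)]);cv2.imwrite('pics/t0d.png',B[:,:,::-1])
print('shaft pred top7',proj(i,[.622,-.0257,.0661]),proj(i,[.6265,.01,.0661]),proj(i,[.6315,.05,.0661]))
```

```text
nose0 [289.7 239.4]
collar0 [225.6 233.1]
ledgeA [331.6 146.3]
ledgeB [389.5 151.7]
tail0 [207.1 231.1]
shaft pred top7 [330.51805509 165.82944056] [317.16873455 164.46724455] [302.21687889 162.95690696]
```

View pics/t0c.png

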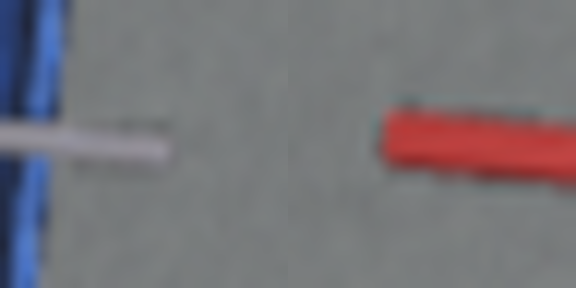

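View pics/t0d.png

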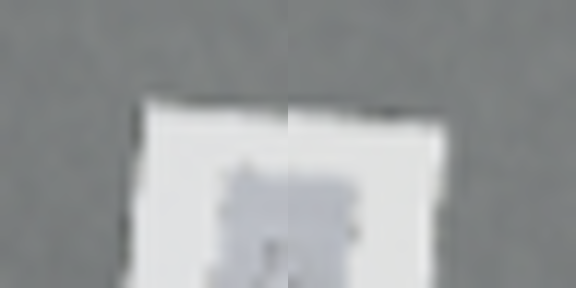

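The nose touched the knuckle face with 10 N, and the scene view shows the rod about 2 px (3–5 mm) higher than I assumed. It probably lifted while the jaws closed. I'll back off, lower it and look again.

apply_moves([
  [0,0.6,0,0,0,0,255],
  [0.3,0,0,-0.001,0,-0.001,255],
])

```text
time_s: 8.6
tcp_pos: [0.6476, 0.1773, 0.0645]
tool_rot: [29.5, 89.5, 22.5]
wrist_force: [-0.0, -0.2, -0.8]
opening: 0.124
```

```bash
sed -i 's/DZ=0.0007/DZ=-0.0028/' h.py
python3 - <<'E'
from h import *
settle(2)
b,j=snap('scene','scene8.png');n,a=nose()
for t in (0,.04,.08,.12):print(proj(j,n+a*t).round(1))
B=cv2.resize(b[260:300,235:285],None,fx=15,fy=15,interpolation=cv2.INTER_CUBIC)
B=np.clip(B.astype(float)**0.6*9.2,0,255).astype(np.uint8)
cv2.imwrite('pics/s8c.png',B[:,:,::-1])
B=cv2.resize(b[270:400,230:400],None,fx=4.5,fy=4.5,interpolation=cv2.INTER_CUBIC)
cv2.imwrite('pics/s8d.png',B[:,:,::-1])
E
```

```text
nose [ 0.6233 -0.0202  0.0676] yaw -7.03 slope -0.0012 tcp [0.6476 0.1773 0.0645] F [-0.  -0.2 -0.8] M [ 0.1  -0.05 -0.01] t 8.6
nose [ 0.6222 -0.0208  0.0665] yaw -7.04 slope -0.0022 tcp [0.6466 0.1766 0.0633] F [-0.3  0.6 -1.2] M [0.09 0.03 0.  ] t 8.7
nose [ 0.6222 -0.0209  0.0666] yaw -7.05 slope -0.0019 tcp [0.6466 0.1766 0.0634] F [-0.5 -1.1 -0.4] M [ 0.11  0.   -0.06] t 8.75
[258.7 284.5]
[271.7 292.5]
[285.3 300.8]
[299.3 309.3]
```

View pics/s8c.png

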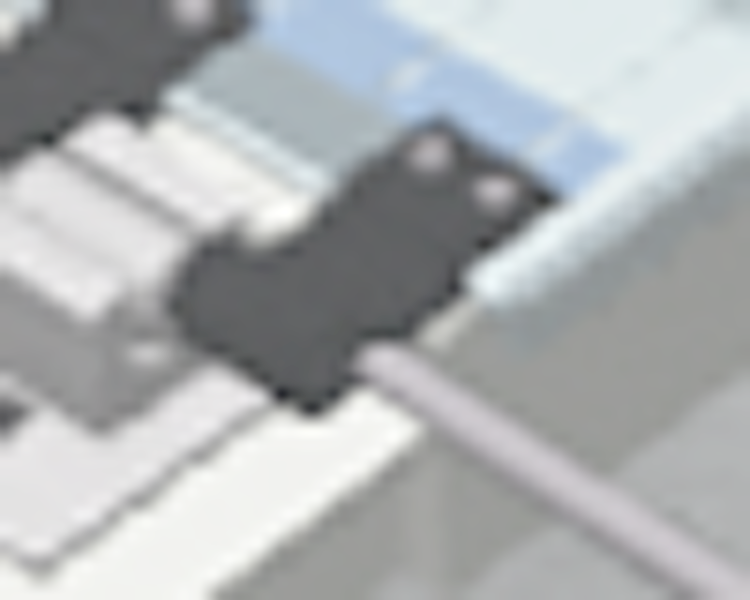

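View pics/s8d.png

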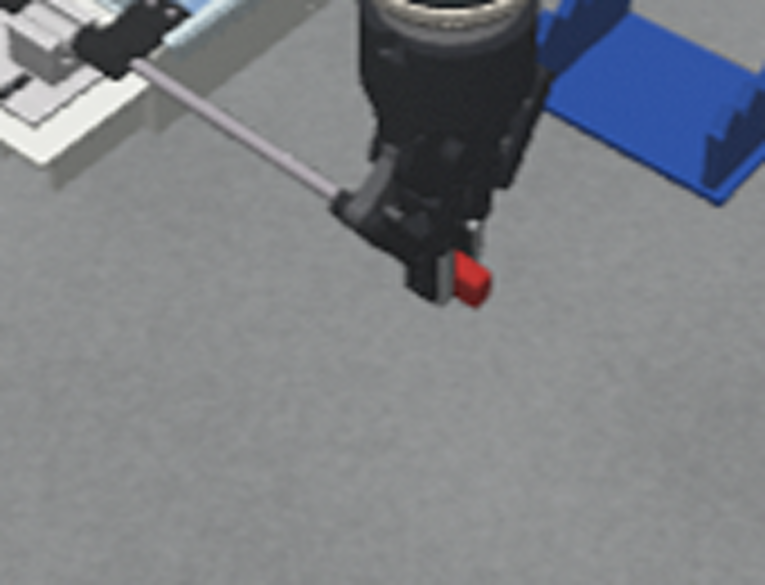

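```bash
sed -i 's/DZ=-0.0028/DZ=-0.0045/' h.py
cat >> h.py <<'E'
def shaft(f,us,n,a):
    im,i=load(f); g=cv2.cvtColor(im,cv2.COLOR_RGB2LAB).astype(float)
    L0=proj(i,n);L1=proj(i,n+a*.16); d=(L1-L0)/np.linalg.norm(L1-L0); nn=np.array([-d[1],d[0]])
    hs=cv2.cvtColor(im,cv2.COLOR_RGB2HSV)
    out=[]
    for t in us:
        c=proj(i,n+a*t); s=np.arange(-7,7.01,.25); pts=c+s[:,None]*nn
        v=cv2.remap(g.astype(np.float32),pts[:,0].astype(np.float32)[None],pts[:,1].astype(np.float32)[None],cv2.INTER_LINEAR)[0]
        w=v[:,1]-np.median(v[:,1]); w[w<0.35*w.max()]=0   # rod is slightly pinkish
        out.append((s*w).sum()/w.sum())
    return np.round(out,2),nn
E
python3 - <<'E'
from h import *
n,a=nose()
us=[.02,.035,.05,.065,.08,.095,.11,.125,.14]
print(shaft('scene8.png',us,n,a))
print([proj(load('scene8.png')[1],n+a*.08+np.array(d))-proj(load('scene8.png')[1],n+a*.08) for d in([.001,0,0],[0,0,.001])])
n0=np.array([.428,.088,.05]);a0=R.from_euler('z',-6.95,degrees=True).apply([0,1,0])
print('ref0',shaft('scene0.png',[.06,.07,.08,.09,.1,.11,.15,.16],n0,a0)[0], 'top ref0',shaft('top0.png',[.02,.06,.07,.08,.09,.1,.11,.15,.16],n0,a0)[0])
n7=np.array([.622,-.0257,.0661])
print('top7',shaft('top7.png',us,n7,a),[proj(load('top7.png')[1],n+a*.08+np.array(d))-proj(load('top7.png')[1],n+a*.08) for d in([.001,0,0],[0,0,.001])])
E
```

```text
nose [ 0.6222 -0.0209  0.0683] yaw -7.05 slope -0.0019 tcp [0.6466 0.1766 0.0634] F [-0.5 -1.1 -0.4] M [ 0.11  0.   -0.06] t 8.75
(array([-0.65, -0.31, -0.35,  0.04,  0.05,  0.37,  0.65,  0.78,  0.68]), array([-0.51981125,  0.85428114]))
[array([-0.27011552,  0.27779844]), array([-0.01820004, -0.33473317])]
ref0 [-2.04  4.88  4.54  4.54  4.55  4.42  4.55 -5.79] top ref0 [ 0.02 -0.05 -2.58 -0.5   3.12  4.72  0.36  2.44  0.43]
top7 (array([-0.65, -0.54, -0.55, -0.31, -0.42, -0.16, -0.21, -0.03, -0.14]), array([ 0.09884643, -0.9951027 ])) [array([-0.00731469, -0.36743096]), array([-0.01246105, -0.08330184])]
```

Run:
```python
from h import *
us=[.01,.02,.035,.05,.065,.08,.095,.11,.125,.14]
def sol(sf,tf,n,a,dx=(0,0,0)):
    s,ns=shaft(sf,us,n,a); t,nt=shaft(tf,us,n+np.array(dx),a); 
    i=load(sf)[1];k=load(tf)[1]; out=[]
    for q,u in enumerate(us):
        p=n+a*u; J=np.array([[ (proj(c,p+np.array(d))-proj(c,p))@v*1000 for d in([.001,0,0],[0,0,.001])] for c,v in((i,ns),(k,nt))])/1000
        out.append(np.linalg.solve(J,[s[q],t[q]]))
    o=np.array(out); print(sf,'dx',o[:,0].round(1),'dz',o[:,1].round(1)); print(' fit dx',np.polyfit(us,o[:,0],1).round(2),'dz',np.polyfit(us,o[:,1],1).round(2))
a=R.from_euler('z',-7.0,degrees=True).apply([0,1,0])
sol('scene6.png','top6.png',np.array([.626,.008,.0664]),a,(-.0003,0,-.0003))
a=R.from_euler('z',-7.13,degrees=True).apply([0,1,0]);a[2]=.0016
sol('scene7.png','top7.png',np.array([.622,-.0257,.0661]),a)
```

```text
scene6.png dx [-3.2 -3.3 -3.  -2.5 -2.4 -1.7 -2.  -1.3 -1.5 -0.3] dz [ 3.7  2.7  3.   3.   1.1  2.2  1.8  1.6  0.8 -3.1]
 fit dx [20.19 -3.61] dz [-34.6   4.2]
scene7.png dx [-2.8 -2.7 -2.3 -2.2 -2.  -1.7 -1.4 -1.1 -0.7 -1.2] dz [4.2 3.2 3.5 3.  3.3 2.3 2.3 1.9 1.8 2.7]
 fit dx [15.37 -2.95] dz [-14.37   3.86]
```

```bash
cat >> h.py <<'E'
REF=R.from_quat(np.load('rref.npy'))
def upd(sx,sz,ox,oz):
    """rod dir & axis point (near TCP) in tool frame; s* slope corrections, o* offsets at TCP (m), in reference pose"""
    a0=R.from_euler('z',-6.95,degrees=True).apply([0,1,0])+[sx,0,sz]; a0/=np.linalg.norm(a0)
    return REF.inv().apply(a0),REF.inv().apply([ox,0,oz])
B,O=upd(.015,-.02,.0008,-.0008)
def nose(pr=True):
    p,r,s=state(); a=r.apply(B); n=p+r.apply(O)-NL*a
    if pr: print('nose',n.round(4),'yaw',round(-np.degrees(np.arctan2(a[0],a[1])),2),'slope',a[2].round(4),'tcp',p.round(4),'F',s['wrist_force'].round(1),'M',s['moment'].round(2),'t',round(s['time_s'],2)); 
    return n,a
def planN(n,yaw,slope=0,**k):
    p,r,s=state(); a=r.apply(B); roll=np.array(r.as_matrix()[2,2])
    t=R.from_euler('z',yaw,degrees=True).apply([0,1,0])+[0,0,slope]; t/=np.linalg.norm(t)
    ax=np.cross(a,t); d=R.from_rotvec(ax/np.linalg.norm(ax)*np.arcsin(np.linalg.norm(ax))) if np.linalg.norm(ax)>1e-9 else R.identity()
    Rt=d*r
    # keep tool roll about the rod axis: remove tilt of tool z
    Rt=R.from_rotvec(t*Rt.as_matrix()[2,2]/np.dot(np.cross(t,Rt.as_matrix()[:,2]),[0,0,1])*-1)*Rt
    plan(np.array(n)+NL*t-Rt.apply(O),Rt,grip=255,**k)
E
python3 - <<'E'
from h import *
nose()
planN([AX(-.018)+.0,-.018,.066],-7.2)
E
```

```text
nose [ 0.6201 -0.0204  0.067 ] yaw -7.9 slope -0.0219 tcp [0.6466 0.1766 0.0634] F [-0.5 -1.1 -0.4] M [ 0.11  0.   -0.06] t 8.75
dist [0.0002 0.0028 0.0034] rot [-0.012  0.006  0.022] rows 1
[-0.34, 0.28, -0.02, -0.0121, 0.006, 0.022, 255]
```

apply_moves([
  [-0.2,0.2,0,-0.006,0.003,0.011,255],
  [-0.15,0.1,0,-0.006,0.003,0.011,255],
])

```text
time_s: 8.95
tcp_pos: [0.6464, 0.1794, 0.0664]
tool_rot: [94.0, 88.5, 87.7]
wrist_force: [-0.3, 0.8, -1.8]
opening: 0.131
```

```bash
cat >> h.py <<'E'
def sol(sf,tf,n,a,us=(.01,.02,.035,.05,.065,.08,.095,.11,.125)):
    s,ns=shaft(sf,us,n,a); t,nt=shaft(tf,us,n,a); i=load(sf)[1];k=load(tf)[1]; out=[]
    for q,u in enumerate(us):
        p=n+a*u; J=np.array([[ (proj(c,p+np.array(d))-proj(c,p))@v for d in([.001,0,0],[0,0,.001])] for c,v in((i,ns),(k,nt))])
        out.append(np.linalg.solve(J,[s[q],t[q]]))
    o=np.array(out); print('dx',o[:,0].round(1),'dz',o[:,1].round(1),'fit dx',np.polyfit(us,o[:,0],1).round(2),'dz',np.polyfit(us,o[:,1],1).round(2))
E
python3 - <<'E'
from h import *
settle(3)
snap('top','top9.png');b,j=snap('scene','scene9.png'); n,a=nose(); sol('scene9.png','top9.png',n,a)
B_=cv2.resize(b[260:300,235:285],None,fx=15,fy=15,interpolation=cv2.INTER_CUBIC)
B_=np.clip(B_.astype(float)**0.6*9.2,0,255).astype(np.uint8)
cv2.imwrite('pics/s9c.png',B_[:,:,::-1])
planN([AX(-.018)+.0,-.018,.066],-7.2)
E
```

```text
nose [ 0.6224 -0.0181  0.0655] yaw -7.13 slope 0.0002 tcp [0.6464 0.1794 0.0664] F [-0.3  0.8 -1.8] M [ 0.12 -0.01 -0.06] t 8.95
nose [ 0.6226 -0.0184  0.0659] yaw -7.2 slope -0.0002 tcp [0.6467 0.1791 0.0666] F [-1.2 -0.1  0. ] M [ 0.05 -0.04  0.05] t 9.1
nose [ 0.6224 -0.0183  0.0658] yaw -7.19 slope -0.0005 tcp [0.6465 0.1791 0.0665] F [ 0.5  0.4 -0.8] M [ 0.04  0.01 -0.  ] t 9.2
dx [-0.9 -0.4 -0.7 -0.8 -0.5 -0.9 -0.4 -0.7 -0.3] dz [-0.1  0.3 -0.2 -0.1  0.9 -0.   0.4 -0.4  0.4] fit dx [ 2.43 -0.78] dz [1.51 0.03]
dist [0.0003 0.0003 0.0003] rot [ 0.    -0.001  0.   ] rows 1
[-0.03, 0.03, 0.02, 0.0002, -0.0012, 0.0005, 255]
```

View pics/s9c.png

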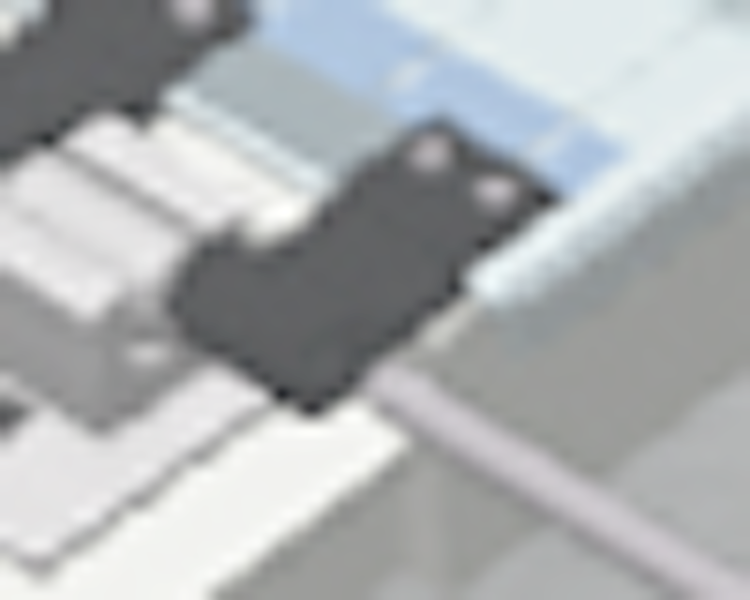

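Rod is now level and on the knuckle axis in both views. Feeling forward again.

apply_moves([
  [0,-0.5,0,0,-0.001,0,255],
])

```text
time_s: 9.3
tcp_pos: [0.6461, 0.1744, 0.0665]
tool_rot: [89.7, 88.5, 83.4]
wrist_force: [0.1, -0.4, -1.6]
opening: 0.131
```

Run:
```python
from h import *
settle(2); planN([AX(-.028),-.028,.066],-7.2)
```

```text
nose [ 0.6221 -0.023   0.0657] yaw -7.16 slope -0.0002 tcp [0.6461 0.1744 0.0665] F [ 0.1 -0.4 -1.6] M [ 0.13  0.02 -0.  ] t 9.3
nose [ 0.6217 -0.0239  0.0656] yaw -7.2 slope -0.0008 tcp [0.6458 0.1735 0.0663] F [-0.4 -0.  -1. ] M [ 0.07 -0.01 -0.01] t 9.4
dist [-0.0003 -0.0041  0.0005] rot [-0.    -0.     0.001] rows 1
[-0.06, -0.41, 0.02, -0.0001, -0.0004, 0.0008, 255]
```

apply_moves([
  [-0.05,-0.35,0.02,0,0,0.001,255],
])

```text
time_s: 9.5
tcp_pos: [0.6458, 0.171, 0.0668]
tool_rot: [89.9, 88.4, 83.4]
wrist_force: [2.4, 8.7, -0.9]
opening: 0.126
```

Run:
```python
from h import *
settle(2); planN([AX(-.032),-.032,.066],-7.2)
```

```text
nose [ 0.6215 -0.0264  0.0656] yaw -7.23 slope 0.0022 tcp [0.6458 0.171  0.0668] F [ 2.4  8.7 -0.9] M [ 1.07 -0.12 -0.07] t 9.5
nose [ 0.6218 -0.0268  0.0659] yaw -7.23 slope 0.0017 tcp [0.646  0.1706 0.0671] F [ 0.2  2.7 -0.6] M [ 0.48 -0.16  0.08] t 9.6
dist [-0.001  -0.0052 -0.0003] rot [-0.001  0.001 -0.002] rows 1
[0.01, -0.52, -0.04, -0.0005, 0.0006, -0.0017, 255]
```

apply_moves([
  [-0.05,-0.1,0.06,0,0,0,255],
  [-0.03,-0.2,0.04,0,0,0,255],
])

```text
time_s: 9.8
tcp_pos: [0.6466, 0.1669, 0.0678]
tool_rot: [89.0, 88.5, 82.6]
wrist_force: [0.6, 0.1, -1.1]
opening: 0.125
```

Run:
```python
from h import *
settle(2); planN([AX(-.032),-.032,.066],-7.2)
```

```text
nose [ 0.6225 -0.0305  0.0669] yaw -7.18 slope 0.0007 tcp [0.6466 0.1669 0.0678] F [ 0.6  0.1 -1.1] M [ 0.12 -0.07  0.02] t 9.8
nose [ 0.6223 -0.0308  0.0668] yaw -7.21 slope 0.0006 tcp [0.6465 0.1666 0.0677] F [ 1.2  1.  -1.5] M [ 0.1  -0.04 -0.06] t 9.9
dist [-0.0015 -0.0012 -0.0009] rot [-0.     0.    -0.001] rows 1
[0.09, -0.14, -0.13, -0.0002, 0.0003, -0.0006, 255]
```

Nose slipped in at model offset about +1.3 mm x and +0.8 mm z. Continuing.

apply_moves([
  [0,-0.5,0.0,0,0,0,255],
])

```text
time_s: 10.0
tcp_pos: [0.6459, 0.1617, 0.0676]
tool_rot: [89.5, 88.5, 83.2]
wrist_force: [0.8, 0.7, -0.9]
opening: 0.129
```

```bash
sed -i 's/AX=lambda y,off=0:0.6221/AX=lambda y,off=0.0013:0.6221/' h.py; echo 'ZB=.0668' >> h.py; sed -i 's/+(y+.0225)\*0.1246+off/+(y+.0225)*0.1257+off/' h.py
python3 - <<'E'
from h import *
settle(2); planN([AX(-.042),-.042,ZB],-7.2)
E
```

```text
nose [ 0.6218 -0.0357  0.0667] yaw -7.19 slope 0.0005 tcp [0.6459 0.1617 0.0676] F [ 0.8  0.7 -0.9] M [0.02 0.03 0.  ] t 10.0
nose [ 0.6214 -0.0366  0.0666] yaw -7.24 slope -0.0 tcp [0.6457 0.1608 0.0674] F [-0.3 -0.5 -1.1] M [ 0.04 -0.06  0.02] t 10.1
dist [-0.0006 -0.0054  0.0002] rot [-0.001 -0.     0.   ] rows 1
[-0.04, -0.54, 0.0, -0.0006, -0.0003, 0.0, 255]
```

apply_moves([
  [-0.04,-0.5,0.0,-0.001,0,0,255],
])

```text
time_s: 10.2
tcp_pos: [0.645, 0.1558, 0.0676]
tool_rot: [90.9, 88.5, 84.6]
wrist_force: [-0.0, 0.0, -0.8]
opening: 0.125
```

Run:
```python
from h import *
settle(2); planN([AX(-.048),-.048,ZB],-7.2)
```

```text
nose [ 0.621  -0.0416  0.0668] yaw -7.16 slope 0.0 tcp [0.645  0.1558 0.0676] F [-0.   0.  -0.8] M [ 0.03 -0.03 -0.02] t 10.2
nose [ 0.6208 -0.0424  0.0668] yaw -7.2 slope -0.0005 tcp [0.6449 0.155  0.0675] F [-0.  -0.3 -1.6] M [-0.03 -0.04 -0.02] t 10.3
dist [-0.0006 -0.0056  0.0001] rot [ 0.    -0.001  0.   ] rows 1
[-0.02, -0.57, 0.0, 0.0, -0.0006, 0.0005, 255]
```

apply_moves([
  [-0.02,-0.5,0.0,0,-0.001,0,255],
])

```text
time_s: 10.4
tcp_pos: [0.6444, 0.1501, 0.0676]
tool_rot: [88.8, 88.5, 82.4]
wrist_force: [0.5, -0.6, -0.1]
opening: 0.127
```

apply_moves([
  [0,0,0.25,0,0,0,255],
  [0,0,0.25,0,0,0,255],
])

```text
time_s: 10.6
tcp_pos: [0.6483, 0.1487, 0.0671]
tool_rot: [94.9, 88.6, 88.4]
wrist_force: [-2.3, 1.1, -0.9]
opening: 0.125
```

Run:
```python
from h import *
settle(2); planN([AX(-.048)+.005,-.048,ZB],-7.4)
```

```text
nose [ 0.6238 -0.0486  0.0665] yaw -7.29 slope -0.0006 tcp [0.6483 0.1487 0.0671] F [-2.3  1.1 -0.9] M [ 0.3   0.32 -0.43] t 10.6
nose [ 0.6239 -0.0486  0.0664] yaw -7.28 slope -0.0008 tcp [0.6484 0.1487 0.067 ] F [-1.8  0.3 -0.9] M [ 0.08  0.25 -0.37] t 10.7
dist [0.0017 0.0006 0.0006] rot [ 0.002 -0.002  0.001] rows 1
[-0.06, 0.08, 0.16, 0.002, -0.0022, 0.0008, 255]
```

apply_moves([
  [-0.05,0,0.25,0.002,-0.002,0,255],
])

```text
time_s: 10.8
tcp_pos: [0.6501, 0.1485, 0.067]
tool_rot: [95.1, 88.6, 88.5]
wrist_force: [-3.5, 0.3, 0.3]
opening: 0.129
```

Run:
```python
from h import *
settle(2); planN([AX(-.048)+.005,-.052,ZB],-7.4)
```

```text
nose [ 0.6251 -0.0488  0.0664] yaw -7.45 slope -0.001 tcp [0.6501 0.1485 0.067 ] F [-3.5  0.3  0.3] M [ 0.07  0.46 -0.59] t 10.8
nose [ 0.6258 -0.0489  0.0666] yaw -7.42 slope -0.0009 tcp [0.6507 0.1485 0.0673] F [-1.7 -0.8 -0.9] M [ 0.09  0.33 -0.35] t 10.9
dist [-0.0007 -0.0031  0.0004] rot [-0.    -0.001  0.001] rows 1
[-0.04, -0.32, -0.03, -0.0003, -0.0009, 0.0009, 255]
```

apply_moves([
  [-0.03,-0.6,-0.04,0,-0.001,0.001,255],
])

```text
time_s: 11.0
tcp_pos: [0.6498, 0.1433, 0.0674]
tool_rot: [89.3, 88.5, 82.7]
wrist_force: [-1.9, 1.7, -0.5]
opening: 0.131
```

Run:
```python
from h import *
settle(2); planN([.6254+.138*(-.060+.0489),-.060,ZB],-7.5)
```

```text
nose [ 0.625  -0.054   0.0664] yaw -7.39 slope 0.0009 tcp [0.6498 0.1433 0.0674] F [-1.9  1.7 -0.5] M [ 0.31  0.31 -0.34] t 11.0
nose [ 0.6246 -0.0553  0.0666] yaw -7.42 slope -0.0001 tcp [0.6495 0.142  0.0674] F [-1.9 -1.  -0.7] M [ 0.1   0.27 -0.33] t 11.1
dist [-0.0005 -0.0048  0.0002] rot [0.001 0.    0.   ] rows 1
[-0.03, -0.48, 0.01, 0.0013, 0.0001, 0.0001, 255]
```

apply_moves([
  [-0.02,-0.3,0,0.001,0,0,255],
])

```text
time_s: 11.2
tcp_pos: [0.6493, 0.1393, 0.0676]
tool_rot: [88.9, 88.5, 82.2]
wrist_force: [-1.4, 1.5, -2.0]
opening: 0.13
```

Run:
```python
from h import *
settle(2); planN([.6254+.138*(-.062+.0489),-.062,ZB],-7.5)
```

```text
nose [ 0.6242 -0.058   0.0667] yaw -7.48 slope 0.0006 tcp [0.6493 0.1393 0.0676] F [-1.4  1.5 -2. ] M [ 0.54  0.27 -0.33] t 11.2
nose [ 0.624  -0.0586  0.0668] yaw -7.49 slope -0.0001 tcp [0.6492 0.1387 0.0676] F [-1.3  0.4 -1.5] M [ 0.2   0.26 -0.29] t 11.3
dist [-0.0004 -0.0035 -0.    ] rot [0. 0. 0.] rows 1
[-0.01, -0.35, -0.0, 0.0002, 0.0003, 0.0001, 255]
```

apply_moves([
  [0,-0.3,0,0,0,0,255],
])

```text
time_s: 11.4
tcp_pos: [0.6489, 0.1362, 0.0676]
tool_rot: [88.9, 88.5, 82.2]
wrist_force: [-1.7, 2.3, -1.2]
opening: 0.129
```

Run:
```python
from h import *
settle(2); planN([.6254+.138*(-.066+.0489),-.066,ZB],-7.5)
```

```text
nose [ 0.6238 -0.0611  0.0667] yaw -7.5 slope 0.0008 tcp [0.6489 0.1362 0.0676] F [-1.7  2.3 -1.2] M [ 0.65  0.28 -0.39] t 11.4
nose [ 0.6236 -0.0616  0.0667] yaw -7.5 slope 0.0001 tcp [0.6488 0.1356 0.0676] F [-2.6  1.3 -0.8] M [ 0.4   0.26 -0.3 ] t 11.5
dist [-0.0006 -0.0044  0.    ] rot [ 0.  0. -0.] rows 1
[-0.02, -0.44, -0.01, 0.0, 0.0004, -0.0001, 255]
```

apply_moves([
  [0,-0.4,0,0,0,0,255],
])

```text
time_s: 11.6
tcp_pos: [0.6484, 0.1322, 0.0676]
tool_rot: [89.0, 88.5, 82.3]
wrist_force: [-1.4, 3.0, -1.4]
opening: 0.128
```

Run:
```python
from h import *
settle(2); planN([.6254+.138*(-.072+.0489),-.072,ZB],-7.5)
```

```text
nose [ 0.6232 -0.0651  0.0666] yaw -7.49 slope 0.0009 tcp [0.6484 0.1322 0.0676] F [-1.4  3.  -1.4] M [ 0.64  0.3  -0.37] t 11.6
nose [ 0.6231 -0.0659  0.0666] yaw -7.51 slope 0.0 tcp [0.6483 0.1314 0.0675] F [-2.   2.2 -0.7] M [ 0.44  0.25 -0.33] t 11.7
dist [-0.0009 -0.0061  0.0002] rot [-0.  0. -0.] rows 1
[-0.03, -0.61, -0.02, -0.0001, 0.0003, -0.0, 255]
```

Run:
```python
from h import *
b,j=snap('scene','scene10.png');n,a=nose();print(proj(j,n+a*.04))
B_=cv2.resize(b[245:305,215:290],None,fx=10,fy=10,interpolation=cv2.INTER_CUBIC)
cv2.imwrite('pics/s10c.png',B_[:,:,::-1])
```

```text
nose [ 0.6231 -0.0659  0.0667] yaw -7.5 slope -0.0001 tcp [0.6483 0.1314 0.0674] F [-1.6  1.5 -1.8] M [ 0.42  0.28 -0.32] t 11.75
[255.05914033 285.22404225]
```

View pics/s10c.png

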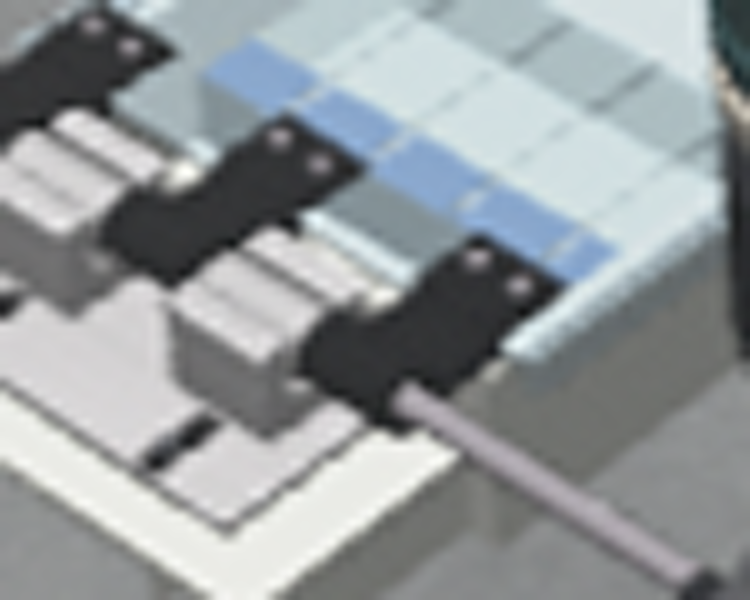

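The rod enters the first knuckle at crop (405,395), and the lid has come out towards the bracket. Pressing on.

apply_moves([
  [0,-0.5,0,0,0,0,255],
])

```text
time_s: 11.85
tcp_pos: [0.6477, 0.1268, 0.0674]
tool_rot: [89.4, 88.5, 82.7]
wrist_force: [-2.2, 3.2, -1.0]
opening: 0.129
```

Run:
```python
from h import *
settle(2); planN([.6254+.138*(-.078+.0489),-.078,ZB],-7.5)
```

```text
nose [ 0.6226 -0.0705  0.0665] yaw -7.49 slope 0.0003 tcp [0.6477 0.1268 0.0674] F [-2.2  3.2 -1. ] M [ 0.58  0.33 -0.4 ] t 11.85
nose [ 0.6224 -0.0715  0.0666] yaw -7.51 slope -0.0006 tcp [0.6476 0.1258 0.0673] F [-2.   1.5 -1.5] M [ 0.35  0.3  -0.27] t 11.95
dist [-0.001  -0.0065  0.0003] rot [-0.     0.     0.001] rows 1
[-0.05, -0.66, -0.03, -0.0002, 0.0001, 0.0006, 255]
```

apply_moves([
  [-0.03,-0.5,-0.02,0,0,0.001,255],
  [0,-0.4,0,0,0,0,255],
])

```text
time_s: 12.15
tcp_pos: [0.6462, 0.1166, 0.0673]
tool_rot: [89.9, 88.5, 83.2]
wrist_force: [-2.3, 3.3, -0.3]
opening: 0.127
```

Run:
```python
from h import *
settle(2); planN([.6254+.138*(-.088+.0489),-.088,ZB],-7.5)
```

```text
nose [ 0.6211 -0.0806  0.0664] yaw -7.48 slope 0.0006 tcp [0.6462 0.1166 0.0673] F [-2.3  3.3 -0.3] M [ 0.59  0.3  -0.35] t 12.15
nose [ 0.621  -0.0813  0.0665] yaw -7.5 slope -0.0002 tcp [0.6462 0.116  0.0673] F [-1.9  0.3 -2.6] M [ 0.22  0.27 -0.33] t 12.25
dist [-0.001  -0.0067  0.0004] rot [-0. -0.  0.] rows 1
[-0.05, -0.68, -0.02, -0.0, -0.0001, 0.0002, 255]
```

apply_moves([
  [-0.03,-0.6,-0.02,0,0,0,255],
])

```text
time_s: 12.35
tcp_pos: [0.6453, 0.1102, 0.0674]
tool_rot: [89.9, 88.5, 83.2]
wrist_force: [-1.2, 2.4, -1.6]
opening: 0.125
```

Run:
```python
from h import *
settle(2); planN([.6254+.138*(-.091+.0489),-.091,ZB],-7.5)
```

```text
nose [ 0.6202 -0.0871  0.0666] yaw -7.48 slope -0.0 tcp [0.6453 0.1102 0.0674] F [-1.2  2.4 -1.6] M [ 0.46  0.29 -0.26] t 12.35
nose [ 0.6199 -0.0883  0.0668] yaw -7.51 slope -0.0012 tcp [0.6451 0.1089 0.0673] F [-2.8 -0.5 -0.8] M [ 0.03  0.3  -0.23] t 12.45
dist [-0.0003 -0.0027  0.0003] rot [-0.    -0.     0.001] rows 1
[-0.03, -0.27, -0.0, -0.0001, -0.0002, 0.0012, 255]
```

apply_moves([
  [-0.03,-0.3,0,0,0,0.001,255],
])

```text
time_s: 12.55
tcp_pos: [0.6447, 0.1058, 0.0675]
tool_rot: [90.7, 88.5, 84.0]
wrist_force: [-2.5, 1.2, -1.1]
opening: 0.129
```

Run:
```python
from h import *
settle(2); planN([.6254+.138*(-.096+.0489),-.096,ZB],-7.5)
```

```text
nose [ 0.6195 -0.0915  0.0667] yaw -7.51 slope -0.0002 tcp [0.6447 0.1058 0.0675] F [-2.5  1.2 -1.1] M [ 0.35  0.27 -0.29] t 12.55
nose [ 0.6194 -0.0921  0.0668] yaw -7.52 slope -0.0009 tcp [0.6446 0.1052 0.0674] F [-1.7 -1.3 -0.8] M [ 0.06  0.26 -0.27] t 12.65
dist [-0.0005 -0.0039  0.0002] rot [-0.    -0.     0.001] rows 1
[-0.03, -0.39, -0.01, -0.0003, -0.0005, 0.0009, 255]
```

apply_moves([
  [-0.02,-0.3,0,0,0,0.001,255],
])

```text
time_s: 12.75
tcp_pos: [0.6443, 0.1023, 0.0676]
tool_rot: [90.8, 88.5, 84.1]
wrist_force: [-1.8, 2.5, -1.6]
opening: 0.128
```

Run:
```python
from h import *
settle(2); planN([.6254+.138*(-.099+.0489),-.099,ZB],-7.5)
```

```text
nose [ 0.6191 -0.0949  0.0667] yaw -7.52 slope 0.0005 tcp [0.6443 0.1023 0.0676] F [-1.8  2.5 -1.6] M [ 0.53  0.23 -0.37] t 12.75
nose [ 0.6191 -0.0957  0.0669] yaw -7.51 slope -0.0005 tcp [0.6443 0.1015 0.0676] F [-1.8 -0.8 -1.4] M [ 0.12  0.19 -0.31] t 12.85
dist [-0.0007 -0.0033 -0.    ] rot [-0. -0.  0.] rows 1
[-0.01, -0.33, -0.03, -0.0002, -0.0002, 0.0005, 255]
```

apply_moves([
  [0,-0.3,0,0,0,0,255],
])

```text
time_s: 12.95
tcp_pos: [0.6441, 0.0986, 0.0676]
tool_rot: [89.8, 88.5, 83.1]
wrist_force: [-2.5, 1.5, -1.4]
opening: 0.13
```

Run:
```python
from h import *
settle(2); planN([.6254+.138*(-.104+.0489),-.104,ZB],-7.5)
```

```text
nose [ 0.6189 -0.0986  0.0668] yaw -7.51 slope -0.0003 tcp [0.6441 0.0986 0.0676] F [-2.5  1.5 -1.4] M [ 0.33  0.26 -0.35] t 12.95
nose [ 0.6187 -0.0992  0.0669] yaw -7.52 slope -0.0008 tcp [0.644  0.0981 0.0675] F [-1.1 -0.  -1.3] M [ 0.11  0.24 -0.25] t 13.05
dist [-0.001  -0.0048  0.0001] rot [-0.    -0.     0.001] rows 1
[-0.02, -0.49, -0.04, -0.0004, -0.0001, 0.0008, 255]
```

Inside the middle lid knuckle with no resistance. Continuing.

apply_moves([
  [-0.02,-0.5,-0.03,0,0,0.001,255],
  [0,-0.3,-0.02,0,0,0,255],
])

```text
time_s: 13.25
tcp_pos: [0.6427, 0.0901, 0.0676]
tool_rot: [89.2, 88.5, 82.6]
wrist_force: [-0.7, 1.6, -0.6]
opening: 0.125
```

Run:
```python
from h import *
settle(2); planN([.6254+.138*(-.116+.0489),-.116,ZB],-7.6)
```

```text
nose [ 0.6176 -0.1072  0.0667] yaw -7.48 slope 0.0004 tcp [0.6427 0.0901 0.0676] F [-0.7  1.6 -0.6] M [ 0.26  0.19 -0.28] t 13.25
nose [ 0.6175 -0.1075  0.0668] yaw -7.5 slope 0.0 tcp [0.6427 0.0898 0.0676] F [-0.5 -0.3 -1.4] M [ 0.1   0.18 -0.19] t 13.35
dist [-0.0011 -0.0086  0.    ] rot [ 0.002  0.    -0.   ] rows 1
[-0.02, -0.86, -0.01, 0.0017, 0.0003, -0.0, 255]
```

apply_moves([
  [-0.02,-0.5,0,0.001,0,0,255],
  [0,-0.5,0,0.001,0,0,255],
])

```text
time_s: 13.55
tcp_pos: [0.6416, 0.0798, 0.0676]
tool_rot: [88.7, 88.5, 81.9]
wrist_force: [-1.0, 0.5, -1.6]
opening: 0.13
```

Run:
```python
from h import *
settle(2); planN([.6254+.138*(-.122+.0489),-.122,ZB],-7.6)
```

```text
nose [ 0.6161 -0.1175  0.0668] yaw -7.6 slope 0.0004 tcp [0.6416 0.0798 0.0676] F [-1.   0.5 -1.6] M [ 0.29  0.22 -0.26] t 13.55
nose [ 0.6159 -0.1181  0.0668] yaw -7.63 slope -0.0002 tcp [0.6416 0.0791 0.0676] F [-0.2 -0.2 -1.7] M [ 0.06  0.11 -0.19] t 13.65
dist [-0.0007 -0.0039  0.    ] rot [-0.     0.001  0.   ] rows 1
[-0.01, -0.39, -0.03, -0.0004, 0.0005, 0.0002, 255]
```

apply_moves([
  [-0.01,-0.3,-0.02,0,0,0,255],
])

```text
time_s: 13.75
tcp_pos: [0.6412, 0.0761, 0.0677]
tool_rot: [88.0, 88.5, 81.2]
wrist_force: [-1.3, 1.2, -1.1]
opening: 0.128
```

Run:
```python
from h import *
settle(2); planN([.6254+.138*(-.125+.0489),-.125,ZB],-7.6)
```

```text
nose [ 0.6156 -0.1211  0.0669] yaw -7.62 slope -0.0 tcp [0.6412 0.0761 0.0677] F [-1.3  1.2 -1.1] M [ 0.22  0.13 -0.22] t 13.75
nose [ 0.6154 -0.1216  0.0669] yaw -7.63 slope -0.0006 tcp [0.641  0.0756 0.0676] F [-0.7 -0.9 -2. ] M [ 0.08  0.08 -0.2 ] t 13.85
dist [-0.0006 -0.0034  0.    ] rot [-0.     0.001  0.001] rows 1
[-0.01, -0.34, -0.02, -0.0005, 0.0007, 0.0006, 255]
```

apply_moves([
  [0,-0.25,-0.01,0,0.001,0,255],
])

```text
time_s: 13.95
tcp_pos: [0.6407, 0.0733, 0.0676]
tool_rot: [90.5, 88.5, 83.7]
wrist_force: [-1.3, 0.7, -1.2]
opening: 0.127
```

Run:
```python
from h import *
settle(2); planN([.6254+.138*(-.128+.0489),-.128,ZB],-7.6)
```

```text
nose [ 0.6151 -0.124   0.0669] yaw -7.62 slope -0.0004 tcp [0.6407 0.0733 0.0676] F [-1.3  0.7 -1.2] M [ 0.32  0.09 -0.2 ] t 13.95
nose [ 0.615  -0.1244  0.0669] yaw -7.63 slope -0.0009 tcp [0.6407 0.0728 0.0676] F [-1.3 -0.3 -1.3] M [ 0.11  0.25 -0.19] t 14.05
dist [-0.0007 -0.0036  0.    ] rot [-0.    -0.     0.001] rows 1
[-0.01, -0.36, -0.02, -0.0005, -0.0003, 0.0009, 255]
```

apply_moves([
  [0,-0.3,-0.01,0,0,0.001,255],
])

```text
time_s: 14.15
tcp_pos: [0.6403, 0.0701, 0.0675]
tool_rot: [90.3, 88.5, 83.5]
wrist_force: [-0.7, 0.8, -1.3]
opening: 0.13
```

Run:
```python
from h import *
settle(2); planN([.6254+.138*(-.132+.0489),-.132,ZB],-7.6)
```

```text
nose [ 0.6147 -0.1272  0.0667] yaw -7.61 slope 0.0004 tcp [0.6403 0.0701 0.0675] F [-0.7  0.8 -1.3] M [ 0.19  0.15 -0.2 ] t 14.15
nose [ 0.6146 -0.1278  0.0667] yaw -7.63 slope -0.0002 tcp [0.6402 0.0694 0.0675] F [-1.6 -1.  -1.4] M [ 0.08  0.09 -0.17] t 14.25
dist [-0.0007 -0.0042  0.0001] rot [-0. -0.  0.] rows 1
[-0.02, -0.43, -0.02, -0.0005, -0.0002, 0.0002, 255]
```

apply_moves([
  [0,-0.4,-0.01,0,0,0,255],
  [0,-0.3,-0.01,0,0,0,255],
])

```text
time_s: 14.45
tcp_pos: [0.6391, 0.0625, 0.0673]
tool_rot: [90.4, 88.5, 83.6]
wrist_force: [-0.6, 0.3, -1.2]
opening: 0.128
```

Run:
```python
from h import *
settle(2); planN([.6254+.138*(-.145+.0489),-.145,ZB],-7.6)
```

```text
nose [ 0.6136 -0.1347  0.0665] yaw -7.6 slope 0.0 tcp [0.6391 0.0625 0.0673] F [-0.6  0.3 -1.2] M [ 0.19  0.12 -0.2 ] t 14.45
nose [ 0.6135 -0.1351  0.0666] yaw -7.62 slope -0.0003 tcp [0.6391 0.0622 0.0674] F [-0.9 -0.5 -0.3] M [ 0.05  0.18 -0.2 ] t 14.55
dist [-0.0015 -0.0099  0.0002] rot [-0. -0.  0.] rows 1
[-0.05, -1.0, -0.03, -0.0004, -0.0001, 0.0003, 255]
```

apply_moves([
  [-0.02,-0.5,-0.01,0,0,0,255],
  [-0.02,-0.5,-0.01,0,0,0,255],
  [0,-0.4,-0.01,0,0,0,255],
])

```text
time_s: 14.85
tcp_pos: [0.6371, 0.0478, 0.0674]
tool_rot: [90.3, 88.5, 83.5]
wrist_force: [-1.6, 1.0, -0.6]
opening: 0.132
```

Run:
```python
from h import *
settle(2); planN([.6254+.138*(-.156+.0489),-.156,ZB],-7.6)
```

```text
nose [ 0.6116 -0.1495  0.0666] yaw -7.59 slope 0.0 tcp [0.6371 0.0478 0.0674] F [-1.6  1.  -0.6] M [ 0.21  0.12 -0.19] t 14.85
nose [ 0.6114 -0.1499  0.0667] yaw -7.62 slope -0.0004 tcp [0.637  0.0474 0.0674] F [-0.8  0.1 -0.9] M [ 0.01  0.17 -0.11] t 14.95
dist [-0.0008 -0.0061  0.0002] rot [-0. -0.  0.] rows 1
[-0.04, -0.62, -0.01, -0.0003, -0.0002, 0.0004, 255]
```

apply_moves([
  [-0.02,-0.4,0,0,0,0,255],
])

```text
time_s: 15.05
tcp_pos: [0.6365, 0.0434, 0.0675]
tool_rot: [90.5, 88.5, 83.7]
wrist_force: [-0.8, 0.6, -1.7]
opening: 0.129
```

apply_moves([
  [0,-0.25,0,0,0,0,255],
])

```text
time_s: 15.15
tcp_pos: [0.6361, 0.0406, 0.0674]
tool_rot: [90.8, 88.5, 84.0]
wrist_force: [-1.1, 0.2, -0.4]
opening: 0.13
```

Run:
```python
from h import *
settle(2); planN([.6254+.138*(-.160+.0489),-.160,ZB],-7.6)
```

```text
nose [ 0.6105 -0.1566  0.0666] yaw -7.63 slope -0.0001 tcp [0.6361 0.0406 0.0674] F [-1.1  0.2 -0.4] M [ 0.25  0.16 -0.18] t 15.15
nose [ 0.6104 -0.1568  0.0667] yaw -7.64 slope -0.0005 tcp [0.6361 0.0404 0.0674] F [-2.1 -0.5 -0.9] M [-0.01  0.19 -0.15] t 15.25
dist [-0.0005 -0.0032  0.0002] rot [-0.001 -0.     0.   ] rows 1
[-0.03, -0.32, -0.01, -0.0006, -0.0004, 0.0005, 255]
```

apply_moves([
  [0,-0.3,0,0,0,0,255],
])

```text
time_s: 15.35
tcp_pos: [0.6358, 0.0377, 0.0673]
tool_rot: [90.8, 88.5, 84.0]
wrist_force: [-1.0, 0.8, -2.3]
opening: 0.121
```

Run:
```python
from h import *
settle(2); planN([.6254+.138*(-.163+.0489),-.163,ZB],-7.6)
```

```text
nose [ 0.6101 -0.1596  0.0666] yaw -7.63 slope -0.0002 tcp [0.6358 0.0377 0.0673] F [-1.   0.8 -2.3] M [ 0.21  0.1  -0.24] t 15.35
nose [ 0.61   -0.1602  0.0666] yaw -7.64 slope -0.0008 tcp [0.6357 0.037  0.0673] F [-1.1 -0.7 -1.8] M [ 0.04  0.09 -0.2 ] t 15.45
dist [-0.0005 -0.0028  0.0003] rot [-0.001 -0.     0.001] rows 1
[-0.04, -0.28, -0.02, -0.0007, -0.0004, 0.0008, 255]
```

apply_moves([
  [-0.02,-0.3,0,0,0,0.001,255],
])

```text
time_s: 15.55
tcp_pos: [0.6353, 0.0343, 0.0674]
tool_rot: [91.0, 88.5, 84.2]
wrist_force: [-1.2, 0.5, -1.0]
opening: 0.132
```

Run:
```python
from h import *
settle(2); planN([.6254+.138*(-.168+.0489),-.168,ZB],-7.6)
```

```text
nose [ 0.6097 -0.1629  0.0665] yaw -7.63 slope 0.0005 tcp [0.6353 0.0343 0.0674] F [-1.2  0.5 -1. ] M [ 0.27  0.14 -0.29] t 15.55
nose [ 0.6096 -0.1635  0.0666] yaw -7.64 slope -0.0 tcp [0.6353 0.0337 0.0674] F [-1.7 -0.7 -1.8] M [ 0.04  0.17 -0.18] t 15.65
dist [-0.0008 -0.0045  0.0002] rot [-0.001 -0.     0.   ] rows 1
[-0.03, -0.45, -0.03, -0.0008, -0.0004, 0.0, 255]
```

apply_moves([
  [-0.02,-0.4,0,0,0,0,255],
  [0,-0.4,0,0,0,0,255],
])

```text
time_s: 15.85
tcp_pos: [0.6342, 0.0259, 0.0674]
tool_rot: [91.6, 88.5, 84.8]
wrist_force: [0.3, 1.3, -1.4]
opening: 0.13
```

Run:
```python
from h import *
settle(1); b,j=snap('scene','scene11.png')
planN([.6254+.138*(-.185+.0489),-.185,ZB],-7.65)
B_=cv2.resize(b[235:315,200:310],None,fx=7,fy=7,interpolation=cv2.INTER_CUBIC)
cv2.imwrite('pics/s11c.png',B_[:,:,::-1])
```

```text
nose [ 0.6086 -0.1713  0.0665] yaw -7.63 slope 0.0004 tcp [0.6342 0.0259 0.0674] F [ 0.3  1.3 -1.4] M [ 0.2   0.2  -0.28] t 15.85
nose [ 0.6085 -0.172   0.0665] yaw -7.64 slope -0.0 tcp [0.6341 0.0252 0.0673] F [-0.8 -0.9 -0.9] M [ 0.19  0.13 -0.21] t 15.9
dist [-0.0019 -0.0131  0.0003] rot [-0.    -0.001  0.   ] rows 1
[-0.06, -1.33, -0.04, -0.0, -0.0006, 0.0001, 255]
```

View pics/s11c.png

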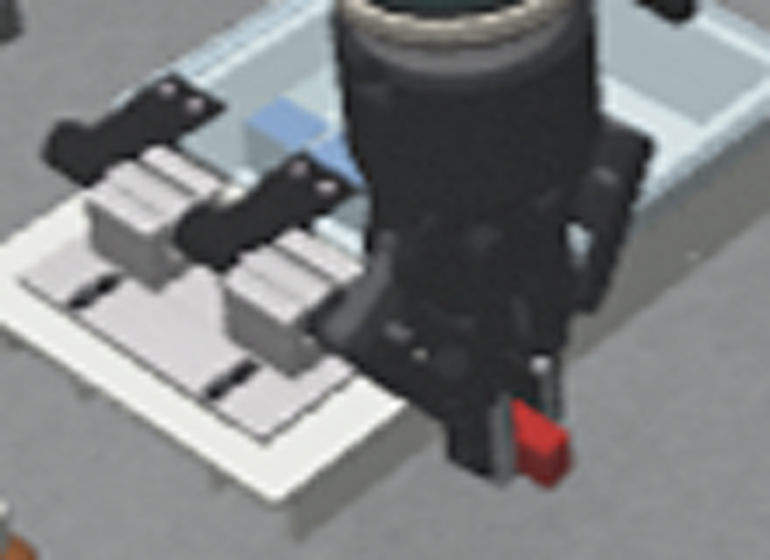

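apply_moves([
  [-0.02,-0.5,-0.01,0,0,0,255],
  [-0.02,-0.5,-0.01,0,0,0,255],
  [0,-0.4,-0.01,0,0,0,255],
])

```text
time_s: 16.25
tcp_pos: [0.6321, 0.0108, 0.0674]
tool_rot: [91.3, 88.5, 84.5]
wrist_force: [-0.2, 0.9, -1.0]
opening: 0.128
```

Run:
```python
from h import *
settle(2)
planN([.6254+.138*(-.192+.0489),-.192,ZB],-7.65)
```

```text
nose [ 0.6065 -0.1864  0.0666] yaw -7.63 slope 0.0002 tcp [0.6321 0.0108 0.0674] F [-0.2  0.9 -1. ] M [ 0.25  0.17 -0.19] t 16.25
nose [ 0.6065 -0.1868  0.0666] yaw -7.65 slope -0.0003 tcp [0.6322 0.0104 0.0674] F [-1.  -0.1 -1.1] M [ 0.05  0.13 -0.16] t 16.35
dist [-0.0008 -0.0052  0.0002] rot [-0. -0.  0.] rows 1
[-0.04, -0.53, -0.02, -0.0, -0.0005, 0.0003, 255]
```

apply_moves([
  [-0.02,-0.5,-0.01,0,0,0,255],
])

```text
time_s: 16.45
tcp_pos: [0.6315, 0.0056, 0.0675]
tool_rot: [90.8, 88.5, 84.0]
wrist_force: [-1.1, 0.3, -1.0]
opening: 0.13
```

apply_moves([
  [0,-0.25,0,0,0,0,255],
])

```text
time_s: 16.55
tcp_pos: [0.6311, 0.0027, 0.0674]
tool_rot: [91.0, 88.5, 84.2]
wrist_force: [-0.8, 1.0, -1.6]
opening: 0.128
```

Run:
```python
from h import *
settle(2)
```

```text
nose [ 0.6055 -0.1945  0.0666] yaw -7.64 slope -0.0 tcp [0.6311 0.0027 0.0674] F [-0.8  1.  -1.6] M [ 0.26  0.18 -0.27] t 16.55
nose [ 0.6055 -0.1947  0.0667] yaw -7.65 slope -0.0003 tcp [0.6312 0.0025 0.0674] F [-1.2 -0.7 -1.6] M [ 0.1   0.09 -0.16] t 16.65
```

Now short steps until the collar touches.

apply_moves([
  [0,-0.15,0,0,0,0,255],
])

```text
time_s: 16.75
tcp_pos: [0.6311, 0.0011, 0.0674]
tool_rot: [90.5, 88.5, 83.7]
wrist_force: [-0.7, 1.9, -1.1]
opening: 0.133
```

apply_moves([
  [0,-0.15,0,0,0,0,255],
])

```text
time_s: 16.85
tcp_pos: [0.6312, 0.0005, 0.0675]
tool_rot: [89.6, 88.4, 82.7]
wrist_force: [0.1, 7.5, -1.9]
opening: 0.132
```

Run:
```python
from h import *
settle(2)
```

```text
nose [ 0.6053 -0.1967  0.0663] yaw -7.68 slope 0.0016 tcp [6.312e-01 5.000e-04 6.750e-02] F [ 0.1  7.5 -1.9] M [ 1.16 -0.08 -0.12] t 16.85
nose [ 0.6053 -0.1967  0.0664] yaw -7.67 slope 0.0014 tcp [6.311e-01 5.000e-04 6.740e-02] F [ 0.4  3.7 -0.5] M [ 0.8  -0.01 -0.21] t 16.95
```

Collar contact came at nose y = -0.1967, where predicted, at 7.5 N. Check, then release.

Run:
```python
from h import *
snap('wrist','w12.png'); nose()
```

```text
nose [ 0.6053 -0.1967  0.0664] yaw -7.67 slope 0.0012 tcp [6.311e-01 5.000e-04 6.740e-02] F [-0.4  5.1 -2. ] M [ 0.87 -0.   -0.18] t 17.0
```

View pics/w12.png

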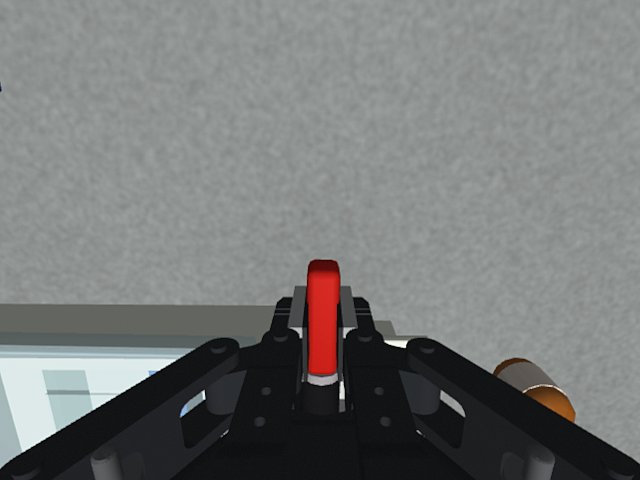

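Grip at (323,260)-(322,375), with the collar at (322,380) flush on the black knuckle. The vial is clear of the fingers.

apply_moves([
  [0,0,0,0,0,0,200],
  [0,0,0,0,0,0,160],
  [0,0,0,0,0,0,120],
  [0,0,0,0,0,0,120],
])

```text
time_s: 17.4
tcp_pos: [0.633, -0.0012, 0.0689]
tool_rot: [79.2, 88.6, 72.5]
wrist_force: [-0.1, 0.3, -1.1]
opening: 0.527
```

Run:
```python
from h import *
snap('wrist','w13.png'); nose(); print(robot.observe()['opening'])
```

```text
nose [ 0.6079 -0.1985  0.0686] yaw -7.49 slope -0.0021 tcp [ 0.633  -0.0012  0.0689] F [ 0.1 -0.6 -0.3] M [-0.01 -0.05  0.02] t 17.45
0.5316893252863182
```

View pics/w13.png

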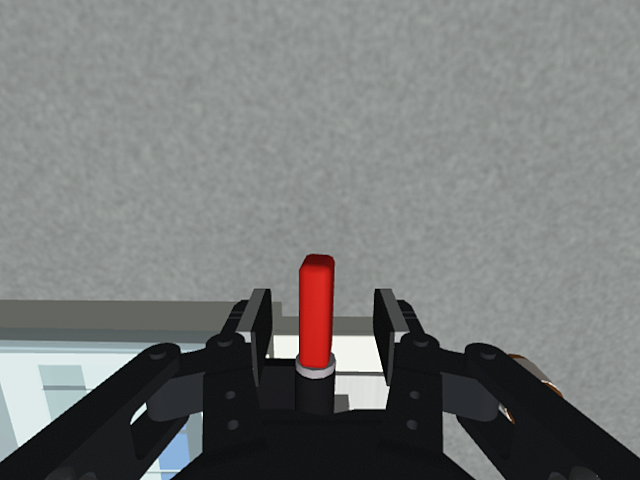

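Let go cleanly, with both pads clear of the grip. Now retreat upwards.

apply_moves([
  [-1.5,0,0,0,0,0,120],
  [-2.5,0,0,0,0,0,120],
  [-4,0,0,0,0,0,120],
  [-4,0,0,0,0,0,120],
  [-4,0,0,0,0,0,120],
])

```text
time_s: 17.95
tcp_pos: [0.6269, -0.0055, 0.2292]
tool_rot: [115.6, 88.6, 109.0]
wrist_force: [1.3, -0.6, -0.1]
opening: 0.53
```

Run:
```python
from h import *
for n in('wrist','scene','top'): snap(n,n+'14.png')
nose()
B_=cv2.resize(load('scene14.png')[0][225:325,190:320],None,fx=6,fy=6,interpolation=cv2.INTER_CUBIC)
cv2.imwrite('pics/s14c.png',B_[:,:,::-1])
```

```text
nose [ 0.6052 -0.203   0.2332] yaw -7.5 slope -0.0035 tcp [ 0.6304 -0.0057  0.2333] F [ 1.3  0.  -0.9] M [-0.08 -0.02 -0.01] t 18.1
```

View pics/wrist14.png

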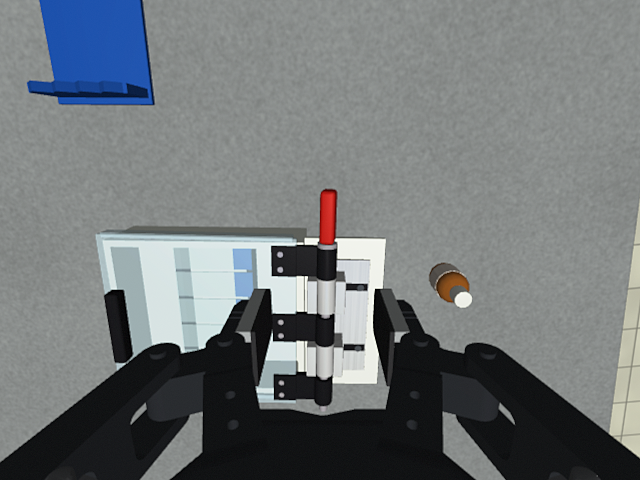

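View pics/s14c.png

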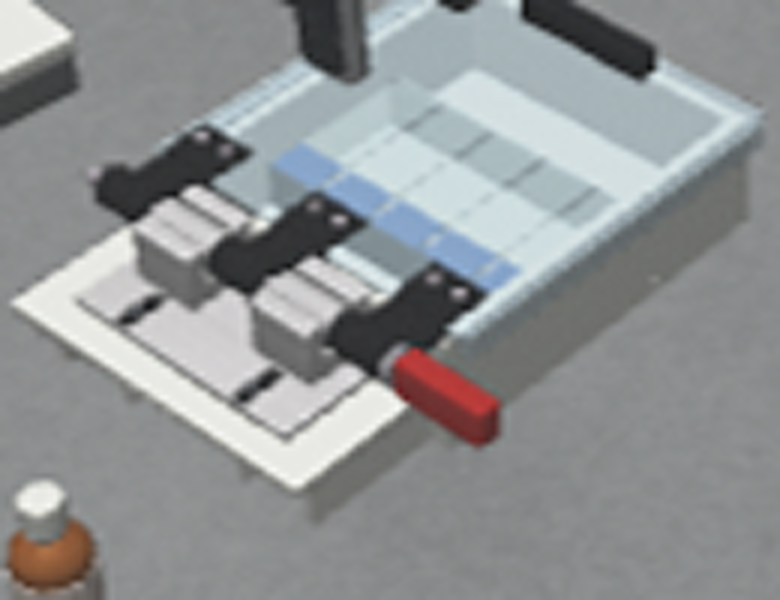

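Run:
```python
from h import *
im,i=load('wrist14.png')
cv2.imwrite('pics/w14c.png',cv2.resize(im[225:285,295:360],None,fx=9,fy=9,interpolation=cv2.INTER_CUBIC)[:,:,::-1])
```

```text
(no output)
```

View pics/w14c.png

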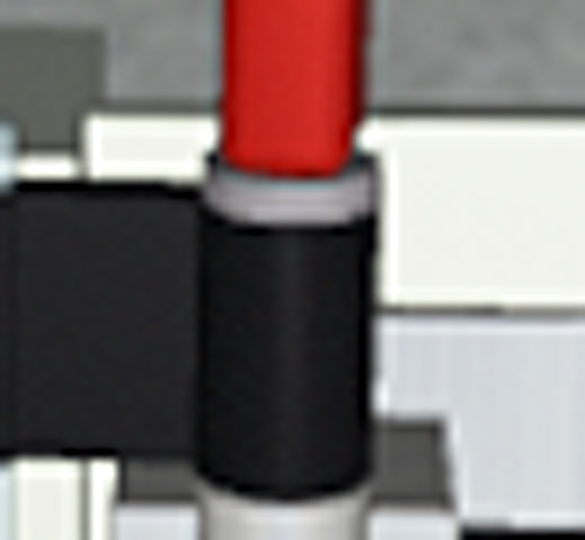

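Collar is flush with the knuckle, the lid is flat, the nose is out at the far end, and the gripper is clear.

apply_moves([
  [0,0,0,0,0,0,120],
  [0,0,0,0,0,0,120],
  [0,0,0,0,0,0,120],
])

```text
time_s: 18.4
tcp_pos: [0.6286, -0.0058, 0.2317]
tool_rot: [98.6, 88.7, 91.9]
wrist_force: [0.4, -0.7, -0.2]
opening: 0.531
```

Run:
```python
from bench import robot
print(robot.observe()['wrist_force'],robot.observe()['qvel'].round(2)); print(robot.finish_job())
```

```text
[ 0.43179095 -0.69104963 -0.20970319] [-0.    0.21  0.5  -0.09 -0.04 -0.02]
the job is handed in; nothing more can be done
None
```

I threaded the 222 mm rod from the blue rest through all five knuckles and pushed it home, then let go and handed the job in at about 18.4 s. The interface reports no verdict, so the result rests on my own checks.

**Insertion:**
- The first try touched the first knuckle's face at about 10 N, because the rod sat slightly nose-up and yawed in the jaws. I measured that from the two fixed cameras and corrected it.
- A second touch reached about 9 N before the nose slipped in.
- I then drew the lid about 5 mm outward and felt through the remaining knuckles at no more than about 4 N. The collar seated at about 7.5 N.

All of these are wrist-force readings taken at the end of each move, so a brief peak between readings could have been higher. The limit was 25 N.

**Last checks:**
- **Rod and lid:** the pictures show the collar flush on the first knuckle, the nose standing out of the last one and the lid lying flat.
- **Gripper:** it was clear above the chamber and the wrist force was near zero.
- **Other objects:** the vial was still standing in the last pictures. I did not check the torch and slide box again individually, but the arm never went near them.

**One disagreement:** my first kinematic estimate of the nose was off by about 2–3 mm in x and 4 mm in z. The cameras and the feel of the contact put this right.

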